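# Load the gas-cell carrier, fit the retaining disc and clamp it

### The job

Make the gas-cell carrier ready for the oven: set every gas cell on the bench fully down into the nest of its own shape, then lower the retaining disc squarely over the centre rod until it lies flat and fully home on its shoulder, and then turn all three clamp knobs clockwise to their end stops so that their dogs lie over the disc's rim. Some nests may stay empty; leave the other things on the bench where they are.

Things in the scene. Friction and masses are not known exactly. Their poses are not given: they have to be found in the camera images.
- cell_round (a point): Loose steel gas cell, round body, 54 mm diameter, 50 mm tall, with a square aluminium neck 22 x 22 mm, 36 mm tall, standing on the middle of its top, faces along x and y (86 mm tall in all, 0.2 to 0.45 kg). The point is its centre, 43 mm above its underside; z up. It stands on the bench at the start and may be absent.
- cell_square (a point): Loose steel gas cell, square body, 44 x 44 mm, 50 mm tall, with a square aluminium neck 22 x 22 mm, 36 mm tall, standing on the middle of its top, faces along x and y (86 mm tall in all, 0.2 to 0.45 kg). The point is its centre, 43 mm above its underside; z up. It stands on the bench at the start and may be absent.
- cell_slab (a point): Loose steel gas cell, oblong body, 30 mm (its x) x 62 mm (its y), 50 mm tall, with a square aluminium neck 22 x 22 mm, 36 mm tall, standing on the middle of its top, faces along x and y (86 mm tall in all, 0.2 to 0.45 kg). The point is its centre, 43 mm above its underside; z up. It stands on the bench at the start and may be absent.
- cell_cross (a point): Loose steel gas cell, plus-shaped body, both bars 62 mm long and 24 mm wide along its x and y, 50 mm tall, with a square aluminium neck 22 x 22 mm, 36 mm tall, standing on the middle of its top, faces along x and y (86 mm tall in all, 0.2 to 0.45 kg). The point is its centre, 43 mm above its underside; z up. It stands on the bench at the start and may be absent.
- nest_round (a point): Centre of the floor of the carrier's round nest: a pocket round, 58 mm diameter, 24 mm deep, in a 76 mm square aluminium insert, 21 mm above the bench. A seated cell stands on this floor with 2 mm play all round. The four nests stand round the rod, 78 mm from it; which nest is on which side varies.
- nest_square (a point): Centre of the floor of the carrier's square nest: a pocket square, 48 x 48 mm, 24 mm deep, in a 76 mm square aluminium insert, 21 mm above the bench. A seated cell stands on this floor with 2 mm play all round. The four nests stand round the rod, 78 mm from it; which nest is on which side varies.
- nest_slab (a point): Centre of the floor of the carrier's slab nest: a pocket oblong, 34 mm (its x) x 66 mm (its y), 24 mm deep, in a 76 mm square aluminium insert, 21 mm above the bench. A seated cell stands on this floor with 2 mm play all round. The four nests stand round the rod, 78 mm from it; which nest is on which side varies.
- nest_cross (a point): Centre of the floor of the carrier's cross nest: a pocket plus-shaped, bars 66 mm long and 28 mm wide along its x and y, 24 mm deep, in a 76 mm square aluminium insert, 21 mm above the bench. A seated cell stands on this floor with 2 mm play all round. The four nests stand round the rod, 78 mm from it; which nest is on which side varies.
- disc (a point): Loose retaining disc: aluminium plate 120 mm diameter and 8 mm thick with a steel guide sleeve 36 mm diameter rising 50 mm from its middle (58 mm tall in all, about 0.4 kg), bored right through at 18 mm. The point is its centre, on the bore axis 29 mm above its underside. It starts flat on the bench, sleeve up, and is picked up by the sleeve.
- rod_shoulder (a point): Top of the 52 mm thick shoulder round the foot of the carrier's centre rod, 75 mm above the bench, on the rod axis: the disc's underside rests here when it is fully home, just over the cell bodies (4 mm clear), among their necks, which stand up beside its rim to 107 mm above the bench. Its x and y axes are those of the carrier.
- rod_tip (a point): Tip of the upright centre rod of the carrier (a fixed 240 mm square steel plate, 15 mm thick): 14 mm diameter, tapered over its last 8 mm, 140 mm above the bench.
- knob_a (a point): Middle of the black grip bar of a clamp knob (42 mm long along x, 14 mm wide along y, 34 mm tall; centre 119 mm above the bench, on its axis, which is 92 mm from the rod, on a diagonal between two nests). Below the bar a steel dog, 8 mm thick, reaches 42 mm from the axis along +x, its underside 86 mm above the bench, 3 mm above a seated disc; it turns with the knob.
- knob_b (a point): Middle of the black grip bar of a clamp knob (42 mm long along x, 14 mm wide along y, 34 mm tall; centre 119 mm above the bench, on its axis, which is 92 mm from the rod, on a diagonal between two nests). Below the bar a steel dog, 8 mm thick, reaches 42 mm from the axis along +x, its underside 86 mm above the bench, 3 mm above a seated disc; it turns with the knob.
- knob_c (a point): Middle of the black grip bar of a clamp knob (42 mm long along x, 14 mm wide along y, 34 mm tall; centre 119 mm above the bench, on its axis, which is 92 mm from the rod, on a diagonal between two nests). Below the bar a steel dog, 8 mm thick, reaches 42 mm from the axis along +x, its underside 86 mm above the bench, 3 mm above a seated disc; it turns with the knob.
- clamp_a (a joint): Angle of clamp knob a (rad), growing as it is turned clockwise seen from above: 0 open, 1.9 at the end stop with the dog pointing at the rod, over the disc's rim. Light friction (0.08 N m); it stays where it is left.
- clamp_b (a joint): Angle of clamp knob b (rad), growing as it is turned clockwise seen from above: 0 open, 1.9 at the end stop with the dog pointing at the rod, over the disc's rim. Light friction (0.08 N m); it stays where it is left.
- clamp_c (a joint): Angle of clamp knob c (rad), growing as it is turned clockwise seen from above: 0 open, 1.9 at the end stop with the dog pointing at the rod, over the disc's rim. Light friction (0.08 N m); it stays where it is left.
- solvent_bottle: Bystander: amber bottle, 72 mm diameter, 170 mm tall; origin at its underside.
- beaker: Bystander: glass beaker, 70 mm diameter, 85 mm tall; origin at its underside.
- spanner: Bystander: steel spanner 170 mm long, lying flat.
- septa_tin: Bystander: flat grey tin, 64 mm diameter, 30 mm tall; origin at its underside.
- filter_box: Bystander: cardboard box 70 x 110 x 40 mm; origin at its underside.
- buffer_jar: Bystander: white jar, 64 mm diameter, 80 mm tall; origin at its underside.

How it is judged:
By the outcome, as a careful person would: the job done as asked, in the order asked, and still so for the second after the job is handed in, with the robot touching nothing.
Of body_round, body_square, body_slab, body_cross only 2 to 4 are there at a start; the rules pass over those that are not, and their reading is None.
At some moment in a run one of body_round, body_cross, disc_body may be knocked a few centimetres aside while the robot is not near it.
It also fails if it takes over 210 s, if anything falls off the work surface, if the arm or the gripper's body presses on something with over 40 N, if the wrist force passes 120 N, or if a joint passes its speed limit or range.

### The arm

A 7-joint arm with a two-finger parallel gripper is mounted at the origin on the work surface. World frame = base frame: x ahead of the robot, y to its left, z up, the work surface at z = 0. Lengths are in m, angles in rad, forces in N, time in s.
With the tool pointing down it reaches from about 0.4 to 0.875 m from the base axis. Payload 19.3 kg.
Tool frame: the origin (TCP) lies on the centre line of the jaws, within the pads' length; the fingertips stand 14 mm ahead of it and the grasp point (between the pads) lies 5 mm behind it; x points along the fingers, y is the direction in which the jaws open and shut, and the axes are right-handed (so a half turn about x gives the same grasp; the last joint's range is limited). The gripper opens to 85 mm and grips with 20 to 120 N. Pads are 22 mm wide; open, the fingers measure 114 mm over their backs; the gripper's body (76 mm by 85 mm) begins 54 mm behind the grasp point. The pads swing forward as they close: fully open they stand 13 mm farther back than shut.
Start: joints at [-1.356, 0.521, -0.036, 1.599, 0.021, 1.021, -0.113], TCP at [0.176, 0.6, 0.245] pointing down, gripper open.
Joint ranges: [-2.91, 2.91], [-0.3, 2.13], [-1.5, 1.42], [0.17, 2.43], [-1.26, 4.41], [0.16, 1.93], [-2.52, 2.52]. Speed limits (rad/s): [1.89, 1.89, 2.39, 2.39, 3.01, 3.01, 3.01].

### API

Orientations are given as [roll, pitch, yaw] about the fixed x, y, z axes, in that order (R = Rz(yaw) Ry(pitch) Rx(roll)).
In Python, from workcell import monitor, optics, bot gives the robot as it stands.
- The arm moves only by the tool arm_command, never from a script. Its arguments are lists of equal length, an entry for each row: "delta_pos": the shift along the tool's x, y, z as a fraction of full scale, a list of three; "rotation": the turn, a rotation vector about the tool's x, y, z as a fraction of full scale, a list of three. In form: {"delta_pos": [[dx, dy, dz], ...], "rotation": [[wx, wy, wz], ...]}. A call has 1 to 10 rows; each row shifts and turns the pose as measured when the row begins, along the tool's axes as they then stand; what a row does not reach is not made up. Full scale, the value 1, is 30 mm for a shift and 6 degrees for a turn. A row lasts 1/10 s, in which the tool goes at most 50 mm and 8.59 degrees, less where a joint would pass 70% of its speed; a pose out of reach is approached as far as the arm can. A call with a number of a shift or a turn outside -1 to 1 is refused whole. A call with a gripper value outside its range is refused whole. "gripper" is the closure, from -1 (fully open) to 1 (shut), so that 0 is half open, set as the call begins (left out, the last holds). The fingers move at their own pace and stop on an object; "grip_force" is the grip in N (left out, the last holds). Time passes only in rows, so rows that do not move let the fingers close. It gives the time, the measured TCP pose, the force and the opening at its end, in the units of the state.
- monitor.observe(): the state, without advancing time (a new reading comes with each control period).
- optics.grab_frame(name): name is "scene" or "top" or "wrist"; returns the picture (400x640x3 uint8, red, green, blue); there is no depth.
- optics.camera_params(name): a dict with "fx", "fy", "cx", "cy" (pixels), "origin" and "rotation" of the camera in the world. Camera axes: x right, y down, z forward; pixel columns grow to the right and rows downward; lengths in m; the calibration is good to about 2 mm. A picture is of the moment at which its call begins: read the wrist's pose just before it. camera_params takes no time and is no camera call; for the wrist camera it gives the pose at the moment of the call.
- bot.job_done(): hands the job in, once; it reports no verdict.
The state is a dict: "clock": time; "qpos": joint angles; "qd": joint speeds; "joint_efforts": joint torques, N m; "position": TCP position; "tool_rot": TCP orientation; "force": force on the tool from outside, world axes, zero at the start; "moment": the same for the moment, N m; "grip_width": finger opening in m.
Only numpy, scipy, OpenCV 4.12 (cv2) and the standard library are available. Lean on these libraries where they do the work, as an engineer would, in place of code of your own. Each camera call takes 0.05 s, during which the arm holds its last target. There are 200 camera calls.

## Working session

There is one attempt and no reset: what is moved stays moved. The work goes in short steps, Python scripts to look and compute and a tool call to move; the robot and the scene stay as the last step left them, time stands still between calls to the robot, and variables do not carry over. Pictures are saved under pics/ and viewed, about 12 in all and at most 16, crops included, and the job is handed in when it is done.

Besides the shell and the picture viewer there is one more tool, called as a command line: name --argument value ..., lists and objects as JSON in quotes. arm_command: Moves the arm, as the interface text tells. Its arguments: {"type":"object","properties":{"delta_pos":{"type":"array","items":{"type":"array","items":{"type":"number"}}},"rotation":{"type":"array","items":{"type":"array","items":{"type":"number"}}},"gripper":{"type":"number"},"grip_force":{"type":"number"}},"required":["delta_pos","rotation"]}

```bash
mkdir -p pics; ls; python3 - <<'E'
from workcell import monitor, optics, bot
import cv2
print(monitor.observe())
for n in ("scene","top"):
    im=optics.grab_frame(n); cv2.imwrite(f"pics/{n}0.png",im[:,:,::-1]); p=optics.camera_params(n); print(n,p)
E
```

```text
pics
{'clock': 0.0, 'qpos': array([-1.35619435,  0.52201236, -0.03636131,  1.59995677,  0.0211859 ,
        1.0210817 , -0.11279027]), 'qd': array([ 0.00075976, -0.00185349, -0.00069034,  0.00125933, -0.00046291,
       -0.00045548,  0.00028724]), 'joint_efforts': array([ 4.67824466e-04, -9.27097321e+01,  1.98117033e+00, -3.69937670e+01,
        1.80091598e-02,  8.25404510e-03, -1.45510739e-05]), 'position': array([0.17553173, 0.59953952, 0.24474471]), 'tool_rot': array([-1.52813016,  1.56972218, -1.81291127]), 'force': array([ 0.05327758, -1.28918976, -0.21710691]), 'moment': array([ 0.01543629,  0.04500662, -0.01246792]), 'grip_width': 0.08559651001184163}
scene {'fx': 363.07389957682756, 'fy': 363.07389957682756, 'cx': 316.22250444748596, 'cy': 198.79839197169392, 'origin': array([1.37966923, 0.36333244, 1.10261271]), 'rotation': array([-2.39911104e+00, -5.98425843e-04,  2.00035838e+00])}
top {'fx': 378.94053515216245, 'fy': 378.94053515216245, 'cx': 322.80039390383644, 'cy': 205.13596550429523, 'origin': array([ 0.43150599, -0.00473177,  1.1692065 ]), 'rotation': array([-2.99045304,  0.00460505, -1.57551807])}
```

View pics/top0.png

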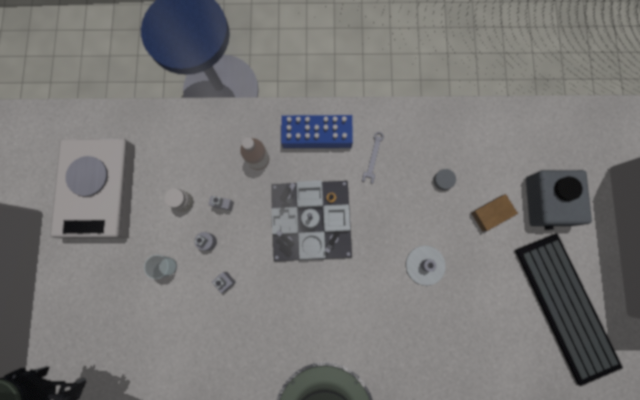

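View pics/scene0.png

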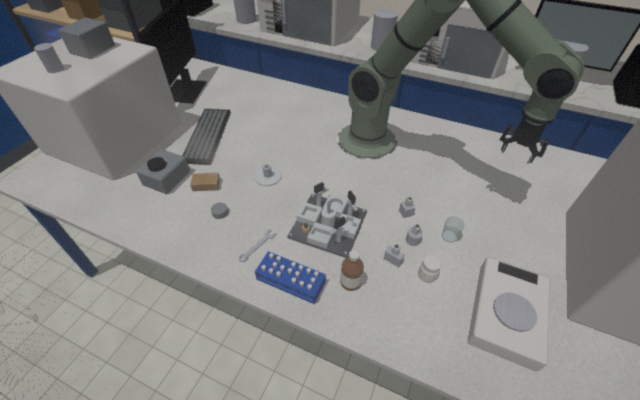

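```bash
cat > h.py <<'E'
from workcell import monitor, optics, bot
import numpy as np, cv2
from scipy.spatial.transform import Rotation as Ro
def cam(n):
    p=optics.camera_params(n); return p,Ro.from_euler('xyz',p['rotation']).as_matrix()
def ray(n,u,v,z,c=None):
    p,R=c or cam(n); d=R@[(u-p['cx'])/p['fx'],(v-p['cy'])/p['fy'],1]; o=p['origin']
    return (o+d*(z-o[2])/d[2])[:2]
def pix(n,P,c=None):
    p,R=c or cam(n); q=R.T@(np.array(P)-p['origin']); return np.array([p['fx']*q[0]/q[2]+p['cx'],p['fy']*q[1]/q[2]+p['cy']])
def tool():
    s=monitor.observe(); return s,s['position'],Ro.from_euler('xyz',s['tool_rot']).as_matrix()
def jaw(R): return np.degrees(np.arctan2(R[1,1],R[0,1]))
def plan(P,yaw=None):
    """total tool-axis move (units of 30mm) and turn (units of 6deg about tool axes) to P, jaw yaw deg (mod 180)"""
    s,p,R=tool(); 
    if yaw is None: yaw=jaw(R)
    y0=jaw(R); yaw=y0+(yaw-y0+90)%180-90; a=np.radians(yaw)
    T=np.array([[0,0,-1],[np.cos(a),np.sin(a),0],[np.sin(a),-np.cos(a),0]]).T
    print('t',s['clock'],'pos',p.round(4),'jaw',y0.round(2),'F',s['force'].round(1),'w',round(s['grip_width'],4),'q7',s['qpos'][6].round(2))
    d=np.array(P)-p
    print(' world d mm',(d*1000).round(1),'units in final frame',(T.T@d/.03).round(3),'units now',(R.T@d/.03).round(3),'turn',(Ro.from_matrix(R.T@T).as_rotvec(True)/6).round(3))
def save(n,f,box=None,k=1):
    im=optics.grab_frame(n)[:,:,::-1].copy()
    o=im if box is None else im[box[1]:box[3],box[0]:box[2]]
    if k!=1:o=cv2.resize(o,None,fx=k,fy=k,interpolation=cv2.INTER_CUBIC)
    cv2.imwrite('pics/'+f,o); return im
E
python3 - <<'E'
from h import *
s,p,R=tool(); print(R.round(2)); print(optics.camera_params('wrist'))
im=save('top','topc.png',(140,130,460,310),2.5)
for nm,u,v,z in [('slab',217,202,.086),('round',208,240,.086),('square',222,281,.086),('carr',310,218,.14),('slabnest',311,193,.045),('sqn',337,217,.045),('disc',429,266,.055)]:
    print(nm,ray('top',u,v,z).round(3))
E
```

```text
[[-0.    0.28  0.96]
 [-0.    0.96 -0.28]
 [-1.   -0.    0.  ]]
{'fx': 302.6458070942471, 'fy': 302.6458070942471, 'cx': 319.9193226640303, 'cy': 199.33824418803184, 'origin': array([0.10338362, 0.61994397, 0.37358409]), 'rotation': array([2.84250482e+00, 2.00328403e-03, 1.28581849e+00])}
slab [0.607 0.306]
round [0.498 0.328]
square [0.382 0.284]
carr [0.553 0.034]
slabnest [0.64  0.035]
sqn [ 0.567 -0.043]
disc [ 0.421 -0.307]
```

View pics/topc.png

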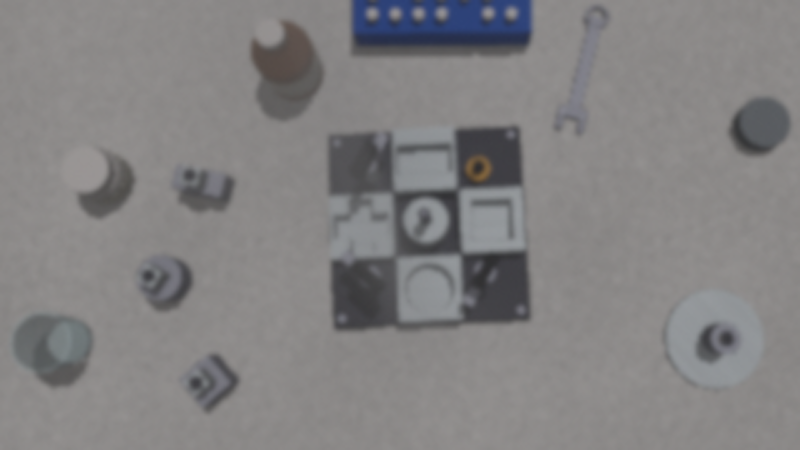

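arm_command --delta_pos '[[-0.15,-0.53,0.86],[-0.15,-0.53,0.86],[-0.15,-0.53,0.86],[-0.15,-0.53,0.86],[-0.15,-0.53,0.86],[-0.15,-0.53,0.86],[-0.15,-0.53,0.86],[-0.15,-0.53,0.86],[-0.15,-0.53,0.86],[-0.15,-0.53,0.86]]' --rotation '[[0,0,0],[0,0,0],[0,0,0],[0,0,0],[0,0,0],[0,0,0],[0,0,0],[0,0,0],[0,0,0],[0,0,0]]'

```text
clock: 1.15
position: [0.3819, 0.3679, 0.2887]
tool_rot: [-1.989, 1.565, -2.267]
force: [0.1, 0.3, 0.5]
grip_width: 0.0857
```

arm_command --delta_pos '[[0,-0.5,0.8],[0,0,0],[0,0,0],[0,0,0],[0,0,0]]' --rotation '[[-0.9,0,0],[-0.9,0,0],[-0.9,0,0],[0,0,0],[0,0,0]]'

```text
clock: 1.65
position: [0.4049, 0.3415, 0.289]
tool_rot: [-2.043, 1.564, -2.038]
force: [0.2, -0.7, -0.7]
grip_width: 0.0855
```

```bash
python3 - <<'E'
from h import *
plan((.43,.30,.3),90)
im=save('wrist','w1.png')
c=cam('wrist'); print(c[0]['origin'])
E
```

```text
t 1.65 pos [0.4049 0.3415 0.289 ] jaw 90.29 F [ 0.2 -0.7 -0.7] w 0.0855 q7 0.76
 world d mm [ 25.1 -41.5  11. ] units in final frame [-0.368 -1.383  0.836] units now [-0.363 -1.389  0.828] turn [ 0.048 -0.027  0.054]
[0.33002744 0.34101606 0.41798424]
```

View pics/w1.png

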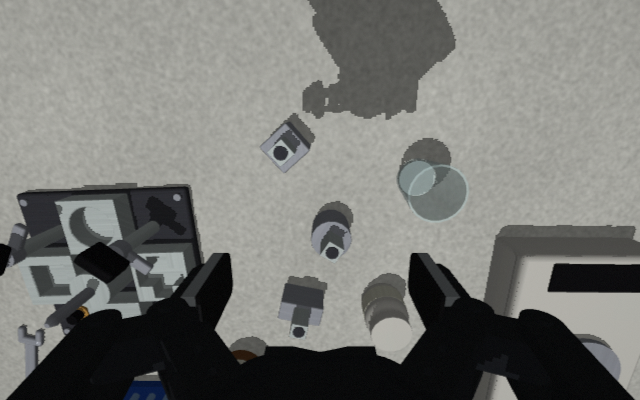

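```bash
python3 - <<'E'
import cv2,numpy as np
im=cv2.imread('pics/w1.png')
t=[cv2.resize(im[y:y+66,x:x+66],(400,400),interpolation=cv2.INTER_CUBIC)[:, :] for x,y in [(252,112),(299,200),(268,276)]]
o=np.hstack(t); o=cv2.resize(o,(798,266),interpolation=cv2.INTER_AREA)
t=[cv2.resize(im[y:y+66,x:x+66],(264,264),interpolation=cv2.INTER_NEAREST) for x,y in [(252,112),(299,200),(268,276)]]
# carrier
c=cv2.resize(im[180:340,0:210],(800,610))[:560]
o2=np.vstack([np.hstack(t)]); cv2.imwrite('pics/w1z.png',o2)
E
```

```text
(no output)
```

View pics/w1z.png

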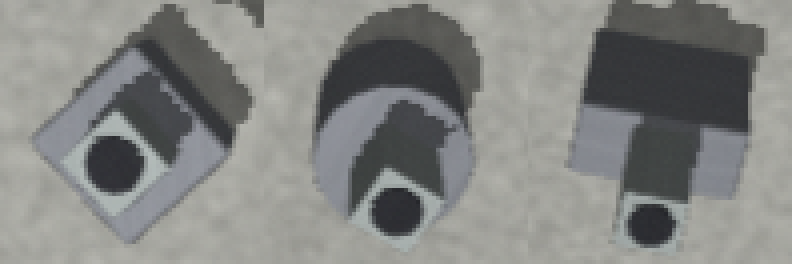

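```bash
cat >> h.py <<'E'
def neck(im,u,v,c,z=.086,r=13):
    """neck top: dark bore + pale square ring near (u,v); returns centre xy, edge angle mod 90"""
    u0,v0=int(round(u))-r-3,int(round(v))-r-3; k=6
    p=cv2.resize(im[v0:v0+2*r+7,u0:u0+2*r+7],None,fx=k,fy=k,interpolation=cv2.INTER_LINEAR)
    g=p.astype(int); m=((g.min(2)>165)&(g[:,:,1]>=g[:,:,2])).astype(np.uint8)  # pale, greenish white
    n,l,st,_=cv2.connectedComponentsWithStats(m); 
    i=1+np.argmax(st[1:,4]); ys,xs=np.nonzero(l==i)
    uu=u0+(xs+.5)/k-.5; vv=v0+(ys+.5)/k-.5
    W=np.array([ray('w',a,b,z,c) for a,b in zip(uu,vv)]).astype(np.float32)*1000
    (cx,cy),(w,h),a=cv2.minAreaRect(W); return np.array([cx,cy]).round(1),round(w,1),round(h,1),round(a%90,1)
E
python3 - <<'E'
from h import *
im=cv2.imread('pics/w1.png'); c=cam('wrist')
for n,u,v in [('sq',280.75,153),('ro',332.2,252.7),('sl',299,332.2)]:
    p=im[int(v)-12:int(v)+13,int(u)-12:int(u)+13]
    if n=='sq': print(im[int(v)+9:int(v)+14,int(u)], im[int(v)-0,int(u)-24:int(u)-8])
    print(n,'bore',(1000*ray('w',u,v,.086,c)).round(1),neck(im,u,v,c))
# bodies' edges
Z=lambda i,x,y:(np.array([x-264*i,y])/4-.5+np.array([(252,112),(299,200),(268,276)][i]))
def ang(i,a,b,z=.05):
    d=ray('w',*Z(i,*b),z,c)-ray('w',*Z(i,*a),z,c); return np.degrees(np.arctan2(d[1],d[0])).round(1),(1000*np.hypot(*d)).round(1)
print('sq edge',ang(0,(32,138),(132,243)),ang(0,(132,243),(232,145)),'slab',ang(2,(582,103),(748,131)),ang(2,(570,168),(735,197)))
E
```

```text
[[178 181 173]
 [179 181 172]
 [180 182 173]
 [177 179 171]
 [149 146 141]] [[165 172 171]
 [166 172 173]
 [167 174 174]
 [167 174 174]
 [167 173 172]
 [163 170 170]
 [163 170 170]
 [164 172 171]
 [144 149 148]
 [130 128 126]
 [144 138 135]
 [151 147 142]
 [167 168 160]
 [177 179 170]
 [175 177 169]
 [177 179 171]]
sq bore [378.4 296.1] (array([381.9, 291.3]), 20.2, 9.3, 41.9)
ro bore [498.7 354.6] (array([509.2, 357. ]), 3.5, 6.8, 23.2)
sl bore [615.5 312.6] (array([629.4, 303.9]), 3.3, 2.0, 58.8)
sq edge (np.float64(42.4), np.float64(43.4)) (np.float64(134.3), np.float64(43.5)) slab (np.float64(79.4), np.float64(60.0)) (np.float64(78.7), np.float64(60.8))
```

```bash
sed -i 's/m=((g.min(2)>165).*/m=((g.min(2)>152)\&(g[:,:,0]-g[:,:,2]>2)\&(g[:,:,1]>=g[:,:,0])).astype(np.uint8)/' h.py
python3 - <<'E'
from h import *
im=cv2.imread('pics/w1.png'); c=cam('wrist')
for n,u,v in [('sq',280.75,153),('ro',332.2,252.7),('sl',299,332.2)]:
    print(n,neck(im,u,v,c))
    print(im[int(v)+6:int(v)+9,int(u)-8:int(u)+9:4].tolist())
plan((.3784,.2961,.20),42.5)
plan((.3784,.2961,.20),132.5)
E
```

```text
sq (array([378.3, 295.3]), 21.1, 20.8, 41.8)
[[[136, 129, 127], [141, 141, 135], [60, 55, 54], [94, 92, 90], [147, 147, 141]], [[147, 142, 140], [176, 178, 170], [106, 104, 100], [178, 180, 173], [144, 140, 136]], [[149, 148, 147], [174, 175, 168], [179, 180, 173], [178, 179, 172], [156, 149, 146]]]
ro (array([498.5, 354. ]), 20.8, 20.6, 58.6)
[[[147, 153, 152], [145, 146, 139], [71, 69, 67], [154, 155, 148], [145, 152, 152]], [[153, 160, 160], [171, 174, 168], [148, 147, 141], [175, 177, 169], [148, 155, 155]], [[154, 160, 161], [156, 162, 160], [173, 174, 167], [175, 177, 171], [150, 156, 156]]]
sl (array([623. , 317.9]), 6.3, 13.3, 38.7)
[[[153, 158, 157], [154, 159, 157], [165, 167, 161], [166, 167, 160], [157, 162, 163]], [[157, 162, 163], [156, 163, 163], [148, 154, 152], [164, 168, 161], [158, 165, 164]], [[162, 169, 169], [162, 168, 168], [155, 162, 162], [154, 160, 160], [160, 168, 167]]]
t 1.7 pos [0.4049 0.3415 0.289 ] jaw 90.3 F [-0.5  0.5 -0.1] w 0.0852 q7 0.76
 world d mm [-26.5 -45.4 -89. ] units in final frame [ 2.965 -1.675  0.519] units now [ 2.976 -1.492 -0.884] turn [ 7.967e+00 -3.000e-03  6.200e-02]
t 1.7 pos [0.4049 0.3415 0.289 ] jaw 90.3 F [-0.5  0.5 -0.1] w 0.0852 q7 0.76
 world d mm [-26.5 -45.4 -89. ] units in final frame [ 2.965 -0.519 -1.675] units now [ 2.976 -1.492 -0.884] turn [-7.033 -0.045  0.041]
```

arm_command --delta_pos '[[-0.05,-0.95,0.73],[-0.05,-0.95,0.73],[-0.05,-0.95,0.73],[-0.05,-0.95,0.73],[-0.05,-0.95,0.73],[0,-0.95,0.73],[0,-0.95,0.73],[0,-0.95,0.73],[0,-0.95,0.73],[0,-0.95,0.73]]' --rotation '[[0,0,0],[0,0,0],[0,0,0],[0,0,0],[0,0,0],[0,0,0],[0,0,0],[0,0,0],[0,0,0],[0,0,0]]'

```text
clock: 2.7
position: [0.6281, 0.055, 0.2969]
tool_rot: [-2.379, 1.565, -2.38]
force: [0.6, 0.2, -0.8]
grip_width: 0.0853
```

arm_command --delta_pos '[[0,-0.8,0.6],[0,0,0],[0,0,0]]' --rotation '[[0,0,0],[0,0,0],[0,0,0]]'

```text
clock: 3.0
position: [0.6483, 0.0261, 0.2957]
tool_rot: [-2.236, 1.563, -2.247]
force: [-0.4, 1.4, -0.5]
grip_width: 0.0854
```

```bash
python3 - <<'E'
from h import *
plan((.63,.035,.3),90)
c=cam('wrist'); import pickle; pickle.dump(c,open('c2.pkl','wb')); print(c[0]['origin'])
im=save('wrist','w2.png'); cv2.imwrite('pics/w2z.png',cv2.resize(im[0:250,190:450],None,fx=2.4,fy=2.4,interpolation=cv2.INTER_NEAREST))
E
```

```text
t 3.0 pos [0.6483 0.0261 0.2957] jaw 89.34 F [-0.4  1.4 -0.5] w 0.0854 q7 1.48
 world d mm [-18.3   8.9   4.3] units in final frame [-0.144  0.297 -0.61 ] units now [-0.143  0.289 -0.614] turn [-0.11  -0.045  0.057]
[0.57369907 0.02689788 0.42485967]
```

View pics/w2z.png

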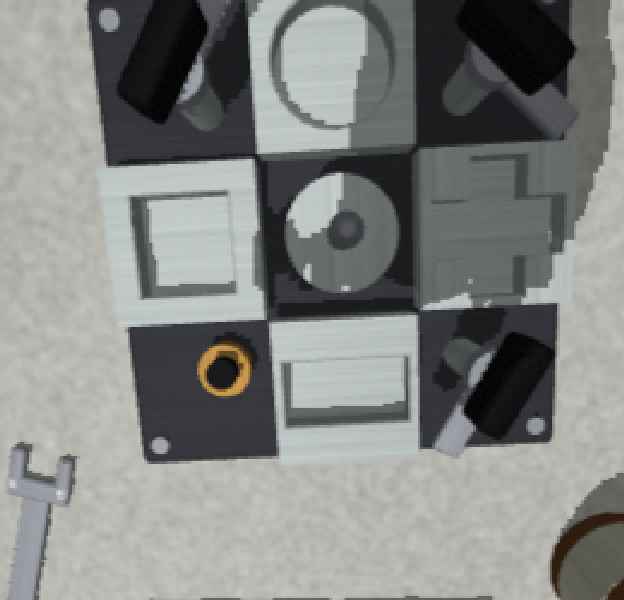

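```bash
python3 - <<'E'
from h import *
from scipy.optimize import least_squares
import pickle
c=pickle.load(open('c2.pkl','rb')); im=cv2.imread('pics/w2.png'); g=cv2.cvtColor(im,cv2.COLOR_BGR2GRAY)
Z=lambda x,y:np.array([x,y])/2.4-.5+[190,0]
# insert top corners (carrier frame mm, nest centres at +-78)
pk=[((0,-78),(-1,-1),(100,168)),((0,-78),(-1,1),(252,158)),((0,-78),(1,1),(266,318)),((0,-78),(1,-1),(117,328)),
    ((78,0),(-1,-1),(270,322)),((78,0),(-1,1),(417,317)),((78,0),(1,1),(420,457)),((78,0),(1,-1),(280,462)),
    ((-78,0),(1,-1),(257,155)),((-78,0),(1,1),(417,150)),((0,78),(1,-1),(420,308)),((0,78),(-1,1),(575,140)),((0,78),(-1,-1),(417,150)),((0,78),(1,1),(570,302))]
L=[];W=[]
for ctr,s,z in pk:
    q=Z(*z).astype(np.float32).reshape(1,1,2); r=cv2.cornerSubPix(g,q.copy(),(3,3),(-1,-1),(3,30,.01)).ravel()
    if np.hypot(*(r-q.ravel()))>2.5: r=q.ravel()
    L.append(np.array(ctr)+38*np.array(s)); W.append(1000*ray('w',*r,.045,c))
L=np.array(L);W=np.array(W)
def T(p): 
    a=p[2]; return L@np.array([[np.cos(a),np.sin(a)],[-np.sin(a),np.cos(a)]])+p[:2]
f=least_squares(lambda p:(T(p)-W).ravel(),[553,35,0],loss='soft_l1')
print('carrier',f.x[:2].round(1),'yaw deg',np.degrees(f.x[2]).round(2)); print((T(f.x)-W).round(1).tolist())
print('rod tip',1000*ray('w',*Z(346,229),.14,c))
m=cv2.inRange(im[60:140,300:365],(0,0,0),(255,255,255))
# square & slab pocket quads at z=.045
for n,Q in (('sq',[(130,197),(234,190),(237,293),(142,298)]),('sl',[(281,362),(407,355),(411,425),(286,428)])):
    P=np.array([1000*ray('w',*Z(*q),.045,c) for q in Q]); print(n,P.round(1).tolist(),P.mean(0).round(1))
E
```

```text
carrier [562.8  37.3] yaw deg 2.55
[[-0.0, -1.8], [1.0, -1.0], [-0.6, -1.2], [-0.3, 0.2], [1.3, 0.9], [0.7, -0.6], [0.5, -0.5], [1.8, -0.6], [-1.1, 0.9], [-1.2, -0.7], [-1.4, 1.3], [-0.8, 1.5], [0.7, 1.3], [-0.2, 0.5]]
rod tip [562.93892023  37.26289143]
sq [[543.3, -65.0], [540.7, -13.9], [589.4, -14.5], [591.3, -63.0]] [566.2 -39.1]
sl [[624.5, 7.0], [621.6, 72.5], [658.7, 75.6], [659.7, 8.8]] [641.1  40.9]
```

```bash
python3 - <<'E'
from h import *
print('bottle cap',ray('top',248,143,.17),'jar top',ray('top',174,197.5,.08), 'jar wrist w1')
plan((.6155,.3126,.25),79)
s,p,R=tool(); c=cam('wrist')
# image of TCP centreline points 14mm ahead (tips) 
print('tip centre px',pix('w',p+R@[.0,0,0],c), pix('w',p+R@[.014,0,0],c))
im=cv2.imread('pics/w2.png'); print([int(x) for x in im[256,200:450,1]][::1])
E
```

```text
bottle cap [0.7569178  0.20315428] jar top [0.62234275 0.43416261] jar wrist w1
t 3.05 pos [0.6482 0.026  0.2957] jaw 89.36 F [-0.8  0.1  0.1] w 0.0852 q7 1.48
 world d mm [-32.7 286.6 -45.7] units in final frame [ 1.525  9.171 -2.893] units now [ 1.469  9.551 -1.19 ] turn [ 1.726 -0.039  0.065]
tip centre px [321.94312247 270.09074405] [321.79876085 256.25896561]
[157, 155, 134, 92, 148, 182, 179, 177, 181, 177, 121, 59, 59, 60, 61, 60, 60, 60, 61, 61, 58, 38, 13, 8, 7, 8, 6, 6, 6, 7, 143, 188, 186, 182, 183, 187, 184, 178, 175, 179, 185, 188, 191, 191, 191, 191, 191, 187, 143, 102, 101, 97, 96, 96, 96, 96, 96, 96, 92, 96, 96, 97, 96, 96, 95, 95, 95, 95, 97, 97, 94, 92, 93, 94, 93, 91, 90, 89, 91, 93, 93, 94, 94, 95, 93, 93, 95, 94, 93, 93, 94, 96, 96, 95, 95, 94, 92, 92, 92, 93, 95, 94, 95, 95, 95, 95, 95, 95, 96, 97, 97, 97, 100, 100, 97, 94, 94, 95, 97, 96, 95, 92, 93, 94, 94, 93, 95, 96, 98, 99, 98, 96, 94, 95, 94, 96, 94, 83, 73, 76, 77, 77, 76, 73, 73, 72, 70, 74, 72, 70, 69, 68, 72, 71, 72, 72, 74, 73, 73, 74, 75, 74, 76, 75, 73, 71, 71, 71, 72, 62, 55, 55, 54, 55, 54, 53, 54, 53, 55, 56, 57, 58, 58, 56, 55, 56, 56, 54, 56, 80, 96, 97, 97, 96, 150, 180, 188, 195, 196, 193, 188, 182, 178, 175, 177, 182, 184, 187, 187, 181, 113, 7, 7, 6, 7, 10, 8, 5, 17, 44, 59, 61, 62, 60, 61, 62, 60, 60, 61, 62, 81, 96, 97, 95, 94, 88, 83, 107, 99, 57, 34, 30, 30, 28, 29, 30, 29, 32, 29, 33]
```

arm_command --delta_pos '[[0.15,0.95,-0.12],[0.15,0.95,-0.12],[0.15,0.95,-0.12],[0.15,0.95,-0.12],[0.15,0.95,-0.12],[0.15,0.95,-0.12],[0.15,0.95,-0.12],[0.15,0.95,-0.12],[0.15,0.95,-0.12],[0.15,0.95,-0.12]]' --rotation '[[0,0,0],[0,0,0],[0,0,0],[0,0,0],[0,0,0],[0,0,0],[0,0,0],[0,0,0],[0,0,0],[0,0,0]]' --gripper -0.2

```text
clock: 4.05
position: [0.6071, 0.3296, 0.2501]
tool_rot: [-2.275, 1.565, -2.286]
force: [0.9, -0.5, 0.2]
grip_width: 0.0512
```

arm_command --delta_pos '[[0,0,0],[0,0,0],[0,0,0]]' --rotation '[[0.86,0,0],[0.86,0,0],[0,0,0]]'

```text
clock: 4.35
position: [0.6013, 0.3393, 0.2489]
tool_rot: [-2.681, 1.564, -2.868]
force: [-0.7, 0.3, 0.2]
grip_width: 0.0512
```

```bash
python3 - <<'E'
from h import *
plan((.6155,.3126,.068),79)
c=cam('wrist'); print('expected neck px',pix('w',(.6155,.3126,.086),c))
im=save('wrist','w3.png'); cv2.imwrite('pics/w3z.png',cv2.resize(im[120:320,220:420],None,fx=3,fy=3,interpolation=cv2.INTER_NEAREST))
u,v=pix('w',(.6155,.3126,.086),c); print(neck(im,u,v,c,r=18))
E
```

```text
t 4.35 pos [0.6013 0.3393 0.2489] jaw 79.26 F [-0.7  0.3  0.2] w 0.0512 q7 0.85
 world d mm [  14.2  -26.7 -180.9] units in final frame [ 6.03  -0.783  0.633] units now [ 6.028 -0.767  0.667] turn [ 0.043 -0.06   0.03 ]
expected neck px [298.30198297 204.16654196]
(array([614.7, 311.5]), 21.2, 20.8, 78.6)
```

View pics/w3z.png

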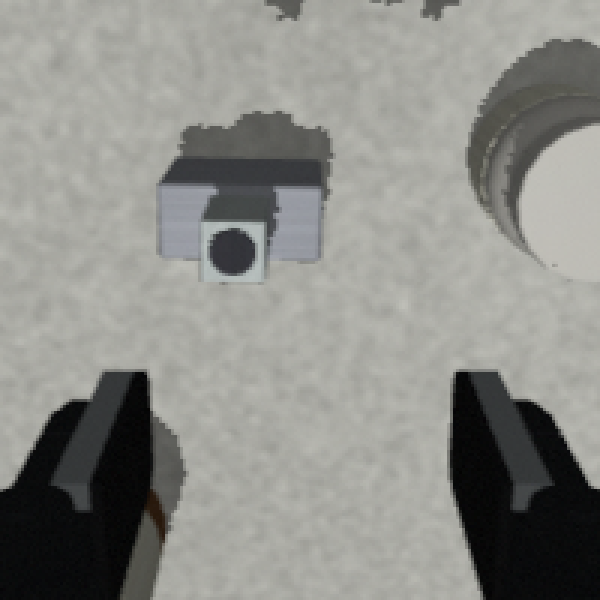

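arm_command --delta_pos '[[0,-0.4,0.3],[0,-0.37,0.28],[0.3,0,0],[0.8,0,0],[0.8,0,0],[0.8,0,0],[0.6,0,0],[0.3,0,0],[0,0,0]]' --rotation '[[0,0,0],[0,0,0],[0,0,0],[0,0,0],[0,0,0],[0,0,0],[0,0,0],[0,0,0],[0,0,0]]'

```text
clock: 5.3
position: [0.6159, 0.3059, 0.1354]
tool_rot: [-2.67, 1.565, -2.851]
force: [-0.3, 0.3, 0.7]
grip_width: 0.051
```

```bash
python3 - <<'E'
from h import *
plan((.6148,.3117,.068),78.9)
E
```

```text
t 5.3 pos [0.6159 0.3059 0.1354] jaw 79.61 F [-0.3  0.3  0.7] w 0.051 q7 0.92
 world d mm [ -1.1   5.8 -67.4] units in final frame [ 2.248  0.181 -0.074] units now [ 2.247  0.188 -0.06 ] turn [ 0.119 -0.05   0.026]
```

arm_command --delta_pos '[[0,0.15,-0.06],[0.5,0,0],[0.6,0,0],[0.5,0,0],[0.25,0,0],[0,0,0]]' --rotation '[[0.1,0,0],[0,0,0],[0,0,0],[0,0,0],[0,0,0],[0,0,0]]'

```text
clock: 5.9
position: [0.616, 0.3121, 0.0791]
tool_rot: [2.859, 1.569, 2.666]
force: [-0.6, 0.5, -0.2]
grip_width: 0.0514
```

```bash
python3 - <<'E'
from h import *
plan((.6148,.3117,.068),78.9)
E
```

```text
t 5.9 pos [0.616  0.3121 0.0791] jaw 78.97 F [-0.6  0.5 -0.2] w 0.0514 q7 0.91
 world d mm [ -1.2  -0.4 -11.1] units in final frame [ 0.371 -0.021 -0.037] units now [ 0.371 -0.021 -0.036] turn [ 0.011 -0.019 -0.006]
```

arm_command --delta_pos '[[0.36,0,-0.03],[0,0,0]]' --rotation '[[0,0,0],[0,0,0]]'

```text
clock: 6.1
position: [0.6153, 0.3124, 0.068]
tool_rot: [2.562, 1.569, 2.369]
force: [-0.6, 0.1, -0.4]
grip_width: 0.0511
```

arm_command --delta_pos '[[0,0,0],[0,0,0],[0,0,0],[0,0,0],[0,0,0],[0,0,0]]' --rotation '[[0,0,0],[0,0,0],[0,0,0],[0,0,0],[0,0,0],[0,0,0]]' --gripper 1.0 --grip_force 60

```text
clock: 6.7
position: [0.6155, 0.3125, 0.0688]
tool_rot: [2.129, 1.569, 1.936]
force: [0.3, 0.2, -2.9]
grip_width: 0.0212
```

arm_command --delta_pos '[[-0.2,0,0],[-0.6,0,0],[-0.9,0,0],[-0.9,0,0],[-0.9,0,0],[-0.9,0,0],[-0.6,0,0],[-0.3,0,0],[0,0,0]]' --rotation '[[0,0,0],[0,0,0],[0,0,0],[0,0,0],[0,0,0],[0,0,0],[0,0,0],[0,0,0],[0,0,0]]'

```text
clock: 7.6
position: [0.6154, 0.3116, 0.2437]
tool_rot: [1.129, 1.566, 0.936]
force: [0.6, -0.2, -4.6]
grip_width: 0.0212
```

```bash
python3 - <<'E'
from h import *
plan((.6407,.0408,.23),92.55)
E
```

```text
t 7.6 pos [0.6154 0.3116 0.2437] jaw 78.93 F [ 0.6 -0.2 -4.6] w 0.0212 q7 0.89
 world d mm [  25.3 -270.8  -13.7] units in final frame [ 0.456 -9.055  0.44 ] units now [ 0.426 -8.698  2.559] turn [-2.27   0.022 -0.036]
```

arm_command --delta_pos '[[0,0,0],[0,0,0],[0,0,0],[0,-0.4,0.02],[0,-0.9,0.05],[0,-0.9,0.05],[0,-0.9,0.05],[0,-0.9,0.05],[0,-0.9,0.05],[0,-0.9,0.05]]' --rotation '[[-0.6,0,0],[-0.9,0,0],[-0.7,0,0],[0,0,0],[0,0,0],[0,0,0],[0,0,0],[0,0,0],[0,0,0],[0,0,0]]'

```text
clock: 8.6
position: [0.6282, 0.1292, 0.2367]
tool_rot: [-3.117, 1.564, -3.084]
force: [-0.1, 0.9, -4.2]
grip_width: 0.0208
```

arm_command --delta_pos '[[0,-0.9,0.05],[0,-0.9,0.05],[0,-0.5,0.02],[0,-0.2,0],[0,0,0],[0,0,0]]' --rotation '[[0,0,0],[0,0,0],[0,0,0],[0,0,0],[0,0,0],[0,0,0]]'

```text
clock: 9.2
position: [0.6321, 0.0439, 0.2347]
tool_rot: [-2.891, 1.56, -2.875]
force: [-0.2, 0.5, -4.9]
grip_width: 0.0211
```

```bash
python3 - <<'E'
from h import *
plan((.6412,.0408,.12),92.55)
im=save('wrist','w4.png')
E
```

```text
t 9.2 pos [0.6321 0.0439 0.2347] jaw 90.92 F [-0.2  0.5 -4.9] w 0.0211 q7 1.48
 world d mm [   9.1   -3.1 -114.7] units in final frame [ 3.822 -0.118  0.298] units now [ 3.819 -0.099  0.342] turn [-0.272 -0.103  0.025]
```

View pics/w4.png

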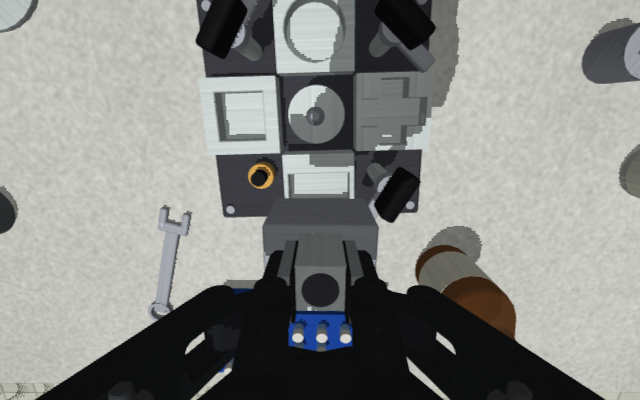

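arm_command --delta_pos '[[0,-0.1,0.26],[0,0,0],[0.5,0,0],[0.8,0,0],[0.8,0,0],[0.4,0,0],[0,0,0]]' --rotation '[[-0.27,-0.1,0],[0,0,0],[0,0,0],[0,0,0],[0,0,0],[0,0,0],[0,0,0]]'

```text
clock: 9.95
position: [0.642, 0.0464, 0.1579]
tool_rot: [-0.113, 1.567, -0.059]
force: [-0.5, -0.4, -2.9]
grip_width: 0.0214
```

```bash
python3 - <<'E'
from h import *
plan((.6412,.0408,.0898),92.55)
c=cam('wrist'); s,p,R=tool(); q=pix('w',p-R[:,0]*.0172,c); print('pred bore px',q)
im=save('wrist','w5.png'); 
u,v=q.astype(int); cv2.imwrite('pics/w5z.png',cv2.resize(im[100:300,220:420],None,fx=3,fy=3,interpolation=cv2.INTER_NEAREST))
E
```

```text
t 9.95 pos [0.642  0.0464 0.1579] jaw 93.11 F [-0.5 -0.4 -2.9] w 0.0214 q7 1.51
 world d mm [ -0.8  -5.6 -68.1] units in final frame [ 2.27  -0.184 -0.035] units now [ 2.27  -0.183 -0.045] turn [0.094 0.033 0.004]
pred bore px [322.18416751 291.2269756 ]
```

View pics/w5z.png

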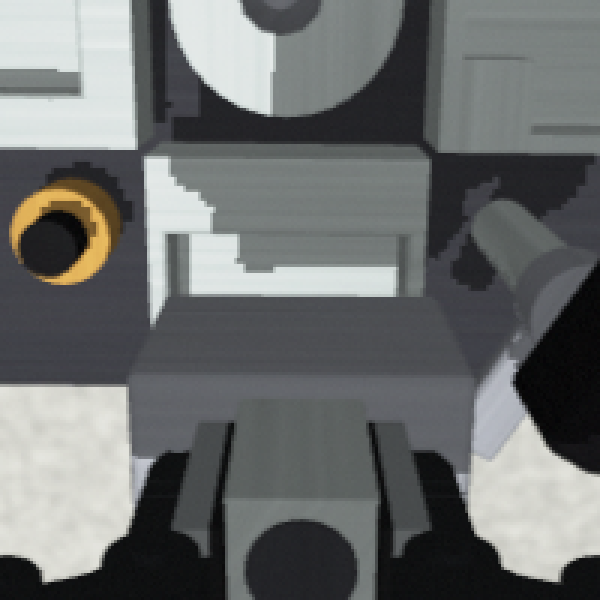

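arm_command --delta_pos '[[0,-0.16,-0.02],[0,0,0],[0,0,0],[0,0,0]]' --rotation '[[0.09,0,0],[0,0,0],[0,0,0],[0,0,0]]'

```text
clock: 10.4
position: [0.6436, 0.0412, 0.1623]
tool_rot: [0.013, 1.562, 0.056]
force: [0.3, -0.3, -4.2]
grip_width: 0.0209
```

```bash
python3 - <<'E'
from h import *
plan((.6414,.0413,.0898),92.55)
E
```

```text
t 10.4 pos [0.6436 0.0412 0.1623] jaw 92.51 F [ 0.3 -0.3 -4.2] w 0.0209 q7 1.51
 world d mm [ -2.2   0.1 -72.5] units in final frame [ 2.418  0.007 -0.074] units now [ 2.417  0.007 -0.096] turn [-0.006  0.086 -0.001]
```

arm_command --delta_pos '[[0,0,-0.07],[0.4,0,0],[0.5,0,0],[0.3,0,0],[0,0,0],[0,0,0]]' --rotation '[[0,0.08,0],[0,0,0],[0,0,0],[0,0,0],[0,0,0],[0,0,0]]'

```text
clock: 11.0
position: [0.6409, 0.0413, 0.1224]
tool_rot: [3.015, 1.57, 3.059]
force: [0.7, 0.0, -4.7]
grip_width: 0.0211
```

```bash
python3 - <<'E'
from h import *
plan((.6414,.0413,.0898),92.55)
E
```

```text
t 11.0 pos [0.6409 0.0413 0.1224] jaw 92.53 F [ 0.7  0.  -4.7] w 0.0211 q7 1.52
 world d mm [  0.5   0.  -32.6] units in final frame [1.085e+00 1.000e-03 1.700e-02] units now [1.085e+00 1.000e-03 1.800e-02] turn [-0.004 -0.012 -0.002]
```

Aligned within 0.5 mm; descend in small steps.

arm_command --delta_pos '[[0.2,0,0.01],[0.3,0,0],[0.25,0,0],[0.2,0,0],[0,0,0]]' --rotation '[[0,0,0],[0,0,0],[0,0,0],[0,0,0],[0,0,0]]'

```text
clock: 11.5
position: [0.6414, 0.0413, 0.0916]
tool_rot: [2.809, 1.57, 2.853]
force: [0.5, -0.7, -4.4]
grip_width: 0.021
```

```bash
python3 - <<'E'
from h import *
plan((.6414,.0413,.0898),92.55)
E
```

```text
t 11.5 pos [0.6414 0.0413 0.0916] jaw 92.53 F [ 0.5 -0.7 -4.4] w 0.021 q7 1.52
 world d mm [-0.  -0.  -1.8] units in final frame [ 0.059 -0.001 -0.   ] units now [ 0.059 -0.001 -0.   ] turn [-0.004 -0.007 -0.002]
```

arm_command --delta_pos '[[0.06,0,0],[0,0,0]]' --rotation '[[0,0,0],[0,0,0]]'

```text
clock: 11.7
position: [0.6418, 0.0413, 0.0899]
tool_rot: [1.511, 1.571, 1.555]
force: [0.3, 1.1, -4.8]
grip_width: 0.0213
```

arm_command --delta_pos '[[0,0,0],[0,0,0],[0,0,0]]' --rotation '[[0,0,0],[0,0,0],[0,0,0]]' --gripper 0.2

```text
clock: 12.0
position: [0.6426, 0.0414, 0.0911]
tool_rot: [0.194, 1.569, 0.238]
force: [-1.0, -0.1, -0.4]
grip_width: 0.0341
```

arm_command --delta_pos '[[-0.3,0,0],[-0.6,0,0],[-0.9,0,0],[-0.9,0,0],[-0.9,0,0],[-0.9,0,0],[-0.8,0,0],[-0.4,0,0],[0,0,0]]' --rotation '[[0,0,0],[0,0,0],[0,0,0],[0,0,0],[0,0,0],[0,0,0],[0,0,0],[0,0,0],[0,0,0]]'

```text
clock: 12.9
position: [0.6421, 0.0411, 0.2746]
tool_rot: [0.163, 1.565, 0.206]
force: [-1.0, -0.6, 0.2]
grip_width: 0.0339
```

```bash
python3 - <<'E'
from h import *
plan((.42,.35,.28),90)
c=cam('wrist')
im=save('wrist','w6.png'); cv2.imwrite('pics/w6z.png',im[40:340,170:470])
for z in (.107,): 
    u,v=pix('w',(.6414,.0413,z),c); print(u,v,neck(im,u,v,c,z=z,r=20))
E
```

```text
t 12.9 pos [0.6421 0.0411 0.2746] jaw 92.5 F [-1.  -0.6  0.2] w 0.0339 q7 1.51
 world d mm [-222.1  308.9    5.4] units in final frame [-0.179 10.298 -7.403] units now [-0.209 10.611 -6.944] turn [ 0.417  0.054 -0.01 ]
321.16410698832584 182.62041066748725 (array([644.6,  41.3]), 28.7, 48.0, 2.5)
```

View pics/w6z.png

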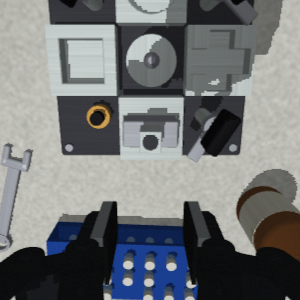

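arm_command --delta_pos '[[0,0.5,-0.4],[0,0.9,-0.65],[0,0.9,-0.65],[0,0.9,-0.65],[0,0.9,-0.65],[0,0.9,-0.65],[0,0.9,-0.65],[0,0.9,-0.65],[0,0.9,-0.65],[0,0.9,-0.65]]' --rotation '[[0,0,0],[0,0,0],[0,0,0],[0,0,0],[0,0,0],[0,0,0],[0,0,0],[0,0,0],[0,0,0],[0,0,0]]' --gripper -0.2

```text
clock: 13.95
position: [0.433, 0.2935, 0.2591]
tool_rot: [-2.532, 1.556, -2.495]
force: [0.6, 0.3, 0.2]
grip_width: 0.0513
```

arm_command --delta_pos '[[0,0.7,-0.5],[0,0.3,-0.2],[0,0,0],[0,0,0]]' --rotation '[[0.2,0,0],[0.2,0,0],[0,0,0],[0,0,0]]'

```text
clock: 14.35
position: [0.4052, 0.3261, 0.2544]
tool_rot: [-2.52, 1.549, -2.518]
force: [0.7, -0.7, 0.4]
grip_width: 0.0513
```

```bash
python3 - <<'E'
from h import *
c=cam('wrist'); plan((.3784,.2968,.25),42)
im=save('wrist','w7.png')
for n,P in (('sq',(.3784,.296,.086)),('ro',(.4986,.3543,.086))):
    u,v=pix('w',P,c); print(n,u.round(),v.round(),neck(im,u,v,c,r=16))
E
```

```text
t 14.35 pos [0.4052 0.3261 0.2544] jaw 90.09 F [ 0.7 -0.7  0.4] w 0.0513 q7 0.79
 world d mm [-26.8 -29.3  -4.4] units in final frame [ 0.145 -1.318  0.127] units now [ 0.174 -0.973 -0.893] turn [ 8.014 -0.108  0.185]
sq 293.0 160.0 (array([378.3, 295.4]), 21.3, 21.0, 41.8)
ro 348.0 270.0 (array([498.5, 354.2]), 21.1, 20.7, 57.6)
```

arm_command --delta_pos '[[0,-0.4,-0.4],[0,-0.4,-0.35],[0,0,0],[0,0,0],[0,0,0],[0,0,0],[0,0,0],[0,0,0],[0,0,0],[0,0,0]]' --rotation '[[0,0,0.18],[0,-0.1,0],[-0.9,0,0],[-0.9,0,0],[-0.9,0,0],[-0.9,0,0],[-0.9,0,0],[-0.9,0,0],[-0.9,0,0],[-0.4,0,0]]'

```text
clock: 15.4
position: [0.3881, 0.2906, 0.252]
tool_rot: [2.151, 1.563, 2.87]
force: [0.2, -0.0, 0.9]
grip_width: 0.0508
```

arm_command --delta_pos '[[0.5,0,0],[0.6,0,0],[0.6,0,0],[0.4,0,0],[0,0,0],[0,0,0]]' --rotation '[[0,0,0],[0,0,0],[0,0,0],[0,0,0],[0,0,0],[0,0,0]]'

```text
clock: 16.0
position: [0.3916, 0.2849, 0.1864]
tool_rot: [2.283, 1.563, 2.997]
force: [-0.5, -0.3, -0.2]
grip_width: 0.0511
```

```bash
python3 - <<'E'
from h import *
plan((.3784,.2961,.068),131.8)
E
```

```text
t 16.0 pos [0.3916 0.2849 0.1864] jaw 130.93 F [-0.5 -0.3 -0.2] w 0.0511 q7 1.48
 world d mm [ -13.2   11.2 -118.4] units in final frame [ 3.947  0.574 -0.079] units now [ 3.951  0.55  -0.069] turn [-0.145 -0.045 -0.053]
```

arm_command --delta_pos '[[0,0.3,-0.05],[0,0.2,0],[0,0,0],[0.5,0,0],[0.6,0,0],[0.5,0,0],[0.3,0,0],[0,0,0],[0,0,0]]' --rotation '[[-0.14,-0.04,-0.05],[0,0,0],[0,0,0],[0,0,0],[0,0,0],[0,0,0],[0,0,0],[0,0,0],[0,0,0]]'

```text
clock: 16.9
position: [0.381, 0.2983, 0.1318]
tool_rot: [-0.025, 1.564, 0.707]
force: [0.6, 0.1, -0.4]
grip_width: 0.0515
```

```bash
python3 - <<'E'
from h import *
plan((.3784,.2961,.068),131.8)
E
```

```text
t 16.9 pos [0.381  0.2983 0.1318] jaw 131.95 F [ 0.6  0.1 -0.4] w 0.0515 q7 1.42
 world d mm [ -2.6  -2.2 -63.8] units in final frame [ 2.126  0.003 -0.114] units now [ 2.125  0.003 -0.129] turn [0.024 0.067 0.002]
```

arm_command --delta_pos '[[0,0,-0.11],[0.4,0,0],[0.6,0,0],[0.5,0,0],[0.4,0,0],[0.15,0,0],[0,0,0]]' --rotation '[[0,0.06,0],[0,0,0],[0,0,0],[0,0,0],[0,0,0],[0,0,0],[0,0,0]]'

```text
clock: 17.6
position: [0.3793, 0.2967, 0.0682]
tool_rot: [-0.017, 1.566, 0.715]
force: [0.2, -0.8, 0.4]
grip_width: 0.0513
```

```bash
python3 - <<'E'
from h import *
plan((.3784,.2961,.068),131.8)
E
```

```text
t 17.6 pos [0.3793 0.2967 0.0682] jaw 131.93 F [ 0.2 -0.8  0.4] w 0.0513 q7 1.4
 world d mm [-0.9 -0.6 -0.2] units in final frame [ 0.007  0.006 -0.036] units now [ 0.007  0.007 -0.036] turn [0.022 0.043 0.001]
```

arm_command --delta_pos '[[0,0,-0.03],[0,0,0],[0,0,0],[0,0,0],[0,0,0],[0,0,0]]' --rotation '[[0,0,0],[0,0,0],[0,0,0],[0,0,0],[0,0,0],[0,0,0]]' --gripper 1.0 --grip_force 60

```text
clock: 18.2
position: [0.379, 0.2962, 0.0695]
tool_rot: [-0.02, 1.565, 0.712]
force: [-0.1, 0.1, -2.8]
grip_width: 0.0212
```

arm_command --delta_pos '[[-0.3,0,0],[-0.8,0,0],[-0.8,0,0],[-0.8,0,0],[-0.8,0,0],[-0.8,0,0],[-0.8,0,0],[-0.3,0,0],[0,0,0],[0,0,0]]' --rotation '[[0,0,0],[0.3,0,0],[0.8,0,0],[0.9,0,0],[0.9,0,0],[0.9,0,0],[0.9,0,0],[0.9,0,0],[0.7,0,0],[0,0,0]]'

```text
clock: 19.2
position: [0.3766, 0.2948, 0.2439]
tool_rot: [1.13, 1.563, 1.176]
force: [1.0, -0.4, -5.0]
grip_width: 0.021
```

```bash
python3 - <<'E'
from h import *
plan((.5663,-.0398,.235),92.55)
E
```

```text
t 19.2 pos [0.3766 0.2948 0.2439] jaw 92.64 F [ 1.  -0.4 -5. ] w 0.021 q7 0.85
 world d mm [ 189.7 -334.6   -8.9] units in final frame [  0.296 -11.422   5.82 ] units now [  0.232 -11.433   5.802] turn [ 0.015  0.033 -0.071]
```

arm_command --delta_pos '[[0,-0.5,0.25],[0,-0.9,0.45],[0,-0.9,0.45],[0,-0.9,0.45],[0,-0.9,0.45],[0,-0.9,0.45],[0,-0.9,0.45],[0,-0.9,0.45],[0,-0.9,0.45],[0,-0.9,0.45]]' --rotation '[[0,0,0],[0,0,0],[0,0,0],[0,0,0],[0,0,0],[0,0,0],[0,0,0],[0,0,0],[0,0,0],[0,0,0]]'

```text
clock: 20.2
position: [0.5218, 0.0391, 0.2432]
tool_rot: [1.599, 1.561, 1.681]
force: [1.1, 0.6, -3.4]
grip_width: 0.0212
```

arm_command --delta_pos '[[0,-0.9,0.45],[0,-0.6,0.3],[0,-0.3,0.2],[0,0,0],[0,0,0]]' --rotation '[[0,0,0],[0,0,0],[0,0,0],[0,0,0],[0,0,0]]'

```text
clock: 20.7
position: [0.5554, -0.0177, 0.2421]
tool_rot: [1.835, 1.56, 1.923]
force: [0.3, 0.0, -3.5]
grip_width: 0.0211
```

```bash
python3 - <<'E'
from h import *
plan((.5668,-.0398,.125),92.55)
E
```

```text
t 20.7 pos [ 0.5554 -0.0177  0.2421] jaw 95.05 F [ 0.3  0.  -3.5] w 0.0211 q7 1.68
 world d mm [  11.4  -22.1 -117.1] units in final frame [ 3.905 -0.751  0.346] units now [ 3.895 -0.807  0.323] turn [ 0.418 -0.029 -0.099]
```

arm_command --delta_pos '[[0,-0.4,0.2],[0,-0.32,0.14],[0,0,0],[0.5,0,0],[0.8,0,0],[0.8,0,0],[0.5,0,0],[0.2,0,0],[0,0,0],[0,0,0]]' --rotation '[[0.4,0,-0.1],[0,0,0],[0,0,0],[0,0,0],[0,0,0],[0,0,0],[0,0,0],[0,0,0],[0,0,0],[0,0,0]]'

```text
clock: 21.7
position: [0.568, -0.0362, 0.1567]
tool_rot: [2.415, 1.57, 2.465]
force: [-0.2, 0.8, -4.0]
grip_width: 0.0212
```

```bash
python3 - <<'E'
from h import *
plan((.5668,-.0398,.125),92.55)
E
```

```text
t 21.7 pos [ 0.568  -0.0362  0.1567] jaw 92.86 F [-0.2  0.8 -4. ] w 0.0212 q7 1.7
 world d mm [ -1.2  -3.6 -31.7] units in final frame [ 1.058 -0.117 -0.045] units now [ 1.058 -0.118 -0.044] turn [ 0.052 -0.009 -0.008]
```

arm_command --delta_pos '[[0,-0.12,-0.04],[0,0,0],[0.4,0,0],[0.4,0,0],[0.2,0,0],[0,0,0],[0,0,0]]' --rotation '[[0.05,0,0],[0,0,0],[0,0,0],[0,0,0],[0,0,0],[0,0,0],[0,0,0]]'

```text
clock: 22.4
position: [0.5677, -0.0402, 0.1257]
tool_rot: [0.594, 1.569, 0.638]
force: [0.3, -0.4, -3.5]
grip_width: 0.0209
```

```bash
python3 - <<'E'
from h import *
plan((.5668,-.0398,.0905),92.55)
E
```

```text
t 22.4 pos [ 0.5677 -0.0402  0.1257] jaw 92.54 F [ 0.3 -0.4 -3.5] w 0.0209 q7 1.71
 world d mm [ -0.9   0.4 -35.2] units in final frame [ 1.172  0.013 -0.028] units now [ 1.172  0.012 -0.03 ] turn [-0.002  0.013 -0.009]
```

arm_command --delta_pos '[[0.2,0.01,-0.03],[0.3,0,0],[0.3,0,0],[0.22,0,0],[0,0,0]]' --rotation '[[0,0,0],[0,0,0],[0,0,0],[0,0,0],[0,0,0]]'

```text
clock: 22.9
position: [0.5668, -0.0397, 0.0924]
tool_rot: [0.563, 1.569, 0.608]
force: [1.0, 0.2, -3.4]
grip_width: 0.0212
```

```bash
python3 - <<'E'
from h import *
plan((.5668,-.0398,.0905),92.55)
E
```

```text
t 22.9 pos [ 0.5668 -0.0397  0.0924] jaw 92.55 F [ 1.   0.2 -3.4] w 0.0212 q7 1.72
 world d mm [ 0.  -0.1 -1.9] units in final frame [ 0.064 -0.003  0.001] units now [ 0.064 -0.003  0.001] turn [ 0.     0.015 -0.01 ]
```

arm_command --delta_pos '[[0.07,0,0],[0,0,0]]' --rotation '[[0,0,0],[0,0,0]]'

```text
clock: 23.1
position: [0.567, -0.0398, 0.0901]
tool_rot: [0.505, 1.569, 0.55]
force: [0.7, -0.7, -4.0]
grip_width: 0.0211
```

arm_command --delta_pos '[[0,0,0],[0,0,0],[0,0,0]]' --rotation '[[0,0,0],[0,0,0],[0,0,0]]' --gripper 0.2

```text
clock: 23.4
position: [0.5678, -0.0398, 0.0911]
tool_rot: [0.234, 1.567, 0.278]
force: [0.1, -0.9, 0.3]
grip_width: 0.0338
```

arm_command --delta_pos '[[-0.3,0,0],[-0.6,0,0],[-0.9,0,0],[-0.9,0,0],[-0.9,0,0],[-0.9,0,0],[-0.8,0,0],[-0.4,0,0],[0,0,0]]' --rotation '[[0,0,0],[0,0,0],[0,0,0],[0,0,0],[0,0,0],[0,0,0],[0,0,0],[0,0,0],[0,0,0]]'

```text
clock: 24.3
position: [0.5667, -0.0405, 0.2746]
tool_rot: [0.143, 1.563, 0.187]
force: [0.3, -0.5, -0.1]
grip_width: 0.0343
```

arm_command --delta_pos '[[0,0.6,-0.2],[0,0.9,-0.32],[0,0.9,-0.32],[0,0.9,-0.32],[0,0.9,-0.32],[0,0.9,-0.32],[0,0.9,-0.32],[0,0.9,-0.32],[0,0.9,-0.32],[0,0.9,-0.32]]' --rotation '[[0,0,0],[0,0,0],[0,0,0],[0,0,0],[0,0,0],[0,0,0],[0,0,0],[0,0,0],[0,0,0],[0,0,0]]' --gripper -0.2

```text
clock: 25.3
position: [0.4564, 0.2208, 0.2639]
tool_rot: [-2.298, 1.565, -2.262]
force: [-0.4, 0.1, 0.2]
grip_width: 0.0512
```

arm_command --delta_pos '[[0,0.9,-0.32],[0,0.9,-0.32],[0,0.6,-0.2],[0,0.3,-0.1],[0,0,0],[0,0,0]]' --rotation '[[0,0,0],[0,0,0],[0,0,0],[0,0,0],[0,0,0],[0,0,0]]'

```text
clock: 25.9
position: [0.42, 0.3052, 0.2578]
tool_rot: [-2.475, 1.557, -2.433]
force: [0.4, 0.2, 0.6]
grip_width: 0.0513
```

```bash
python3 - <<'E'
from h import *
c=cam('wrist'); plan((.4985,.3549,.22),57.8)
im=save('wrist','w8.png')
u,v=pix('w',(.4985,.3542,.086),c); print(u.round(),v.round(),neck(im,u,v,c,r=16))
E
```

```text
t 25.9 pos [0.42   0.3052 0.2578] jaw 92.41 F [0.4 0.2 0.6] w 0.0513 q7 0.9
 world d mm [ 78.5  49.7 -37.8] units in final frame [1.261 2.797 1.33 ] units now [1.218 1.557 2.696] turn [ 5.768 -0.076  0.11 ]
364.0 256.0 (array([498.8, 353.7]), 20.6, 21.5, 58.4)
```

arm_command --delta_pos '[[0,0.25,0.4],[0,0.45,0.8],[0,0.45,0.8],[0,0.25,0.4],[0,0,0],[0,0,0],[0,0,0],[0,0,0],[0,0,0],[0,0,0]]' --rotation '[[0,0,0.1],[0,-0.07,0],[0,0,0],[0,0,0],[0.9,0,0],[0.9,0,0],[0.9,0,0],[0.9,0,0],[0.9,0,0],[0.9,0,0]]'

```text
clock: 26.95
position: [0.5058, 0.345, 0.2568]
tool_rot: [1.939, 1.565, 1.382]
force: [-0.4, 0.2, -0.3]
grip_width: 0.0512
```

arm_command --delta_pos '[[0.3,0,0],[0.6,0,0],[0.6,0,0],[0.4,0,0],[0,0,0],[0,0,0]]' --rotation '[[0.2,0,0],[0,0,0],[0,0,0],[0,0,0],[0,0,0],[0,0,0]]'

```text
clock: 27.55
position: [0.5103, 0.3431, 0.1957]
tool_rot: [1.692, 1.564, 1.114]
force: [0.1, 0.0, -0.3]
grip_width: 0.0509
```

```bash
python3 - <<'E'
from h import *
plan((.4986,.3548,.068),58.3)
E
```

```text
t 27.55 pos [0.5103 0.3431 0.1957] jaw 56.89 F [ 0.1  0.  -0.3] w 0.0509 q7 0.44
 world d mm [ -11.7   11.7 -127.7] units in final frame [ 4.258  0.127 -0.536] units now [ 4.259  0.086 -0.536] turn [-0.235 -0.007 -0.064]
```

arm_command --delta_pos '[[0,0.1,-0.3],[0,0,-0.22],[0,0,0],[0.5,0,0],[0.7,0,0],[0.6,0,0],[0.3,0,0],[0,0,0],[0,0,0]]' --rotation '[[-0.23,0,-0.06],[0,0,0],[0,0,0],[0,0,0],[0,0,0],[0,0,0],[0,0,0],[0,0,0],[0,0,0]]'

```text
clock: 28.45
position: [0.4983, 0.3565, 0.1315]
tool_rot: [1.496, 1.567, 0.947]
force: [1.2, 0.5, 0.0]
grip_width: 0.0513
```

```bash
python3 - <<'E'
from h import *
plan((.4986,.3548,.068),58.3)
E
```

```text
t 28.45 pos [0.4983 0.3565 0.1315] jaw 58.53 F [1.2 0.5 0. ] w 0.0513 q7 0.45
 world d mm [  0.3  -1.7 -63.5] units in final frame [ 2.118 -0.041  0.039] units now [ 2.118 -0.05   0.038] turn [ 0.039  0.003 -0.039]
```

arm_command --delta_pos '[[0,-0.04,0.04],[0.4,0,0],[0.6,0,0],[0.5,0,0],[0.4,0,0],[0.15,0,0],[0,0,0]]' --rotation '[[0,0,-0.03],[0,0,0],[0,0,0],[0,0,0],[0,0,0],[0,0,0],[0,0,0]]'

```text
clock: 29.15
position: [0.4999, 0.3553, 0.0677]
tool_rot: [1.237, 1.567, 0.688]
force: [-0.5, 0.8, 1.4]
grip_width: 0.0512
```

```bash
python3 - <<'E'
from h import *
plan((.4986,.3548,.068),58.3)
E
```

```text
t 29.15 pos [0.4999 0.3553 0.0677] jaw 58.52 F [-0.5  0.8  1.4] w 0.0512 q7 0.46
 world d mm [-1.3 -0.5  0.3] units in final frame [-0.011 -0.038 -0.028] units now [-0.011 -0.038 -0.028] turn [ 0.036  0.013 -0.038]
```

arm_command --delta_pos '[[0,-0.03,-0.03],[0,0,0],[0,0,0],[0,0,0],[0,0,0],[0,0,0]]' --rotation '[[0,0,0],[0,0,0],[0,0,0],[0,0,0],[0,0,0],[0,0,0]]' --gripper 1.0 --grip_force 60

```text
clock: 29.75
position: [0.4991, 0.3555, 0.0693]
tool_rot: [1.248, 1.565, 0.698]
force: [-0.0, -0.0, -2.0]
grip_width: 0.0213
```

arm_command --delta_pos '[[-0.3,0,0],[-0.8,0,0],[-0.8,0,0],[-0.8,0,0],[-0.8,0,0],[-0.8,0,0],[-0.8,0,0],[-0.3,0,0],[0,0,0],[0,0,0]]' --rotation '[[0,0,0],[-0.3,0,0],[-0.8,0,0],[-0.9,0,0],[-0.9,0,0],[-0.9,0,0],[-0.9,0,0],[-0.7,0,0],[-0.3,0,0],[0,0,0]]'

```text
clock: 30.75
position: [0.4983, 0.3537, 0.2441]
tool_rot: [0.348, 1.562, 0.418]
force: [-0.8, 0.6, -2.8]
grip_width: 0.0211
```

```bash
python3 - <<'E'
from h import *
plan((.4852,.0346,.235),92.55)
E
```

```text
t 30.75 pos [0.4983 0.3537 0.2441] jaw 94.06 F [-0.8  0.6 -2.8] w 0.0211 q7 0.95
 world d mm [ -13.1 -319.1   -9.1] units in final frame [  0.304 -10.607  -0.909] units now [  0.261 -10.58   -1.189] turn [ 0.251  0.08  -0.03 ]
```

arm_command --delta_pos '[[0,-0.5,-0.05],[0,-0.9,-0.08],[0,-0.9,-0.08],[0,-0.9,-0.08],[0,-0.9,-0.08],[0,-0.9,-0.08],[0,-0.9,-0.08],[0,-0.9,-0.08],[0,-0.9,-0.08],[0,-0.9,-0.08]]' --rotation '[[0.25,0.08,0],[0,0,0],[0,0,0],[0,0,0],[0,0,0],[0,0,0],[0,0,0],[0,0,0],[0,0,0],[0,0,0]]'

```text
clock: 31.75
position: [0.4805, 0.0813, 0.243]
tool_rot: [2.889, 1.565, 2.913]
force: [1.0, 0.9, -2.6]
grip_width: 0.021
```

arm_command --delta_pos '[[0,-0.8,-0.06],[0,-0.4,-0.03],[0,-0.2,0],[0,0,0],[0,0,0]]' --rotation '[[0,0,0],[0,0,0],[0,0,0],[0,0,0],[0,0,0]]'

```text
clock: 32.25
position: [0.477, 0.0335, 0.2432]
tool_rot: [3.004, 1.564, 3.016]
force: [0.9, 0.1, -1.5]
grip_width: 0.0213
```

```bash
python3 - <<'E'
from h import *
plan((.4849,.0346,.125),92.55)
E
```

```text
t 32.25 pos [0.477  0.0335 0.2432] jaw 90.71 F [ 0.9  0.1 -1.5] w 0.0213 q7 1.45
 world d mm [   7.9    1.1 -118.2] units in final frame [3.94  0.024 0.265] units now [3.938 0.029 0.292] turn [-0.307 -0.066 -0.01 ]
```

arm_command --delta_pos '[[0,0.02,0.25],[0,0,0],[0.5,0,0],[0.8,0,0],[0.8,0,0],[0.6,0,0],[0.25,0,0],[0,0,0],[0,0,0]]' --rotation '[[-0.3,-0.06,0],[0,0,0],[0,0,0],[0,0,0],[0,0,0],[0,0,0],[0,0,0],[0,0,0],[0,0,0]]'

```text
clock: 33.15
position: [0.4873, 0.0403, 0.1522]
tool_rot: [0.922, 1.567, 0.977]
force: [0.2, 0.1, -1.4]
grip_width: 0.021
```

```bash
python3 - <<'E'
from h import *
plan((.4849,.0346,.125),92.55)
E
```

```text
t 33.15 pos [0.4873 0.0403 0.1522] jaw 93.18 F [ 0.2  0.1 -1.4] w 0.021 q7 1.5
 world d mm [ -2.4  -5.7 -27.2] units in final frame [ 0.907 -0.188 -0.088] units now [ 0.906 -0.189 -0.092] turn [ 0.105  0.021 -0.028]
```

arm_command --delta_pos '[[0,-0.18,-0.09],[0,0,0],[0.4,0,0],[0.35,0,0],[0.15,0,0],[0,0,0],[0,0,0]]' --rotation '[[0.09,0,-0.02],[0,0,0],[0,0,0],[0,0,0],[0,0,0],[0,0,0],[0,0,0]]'

```text
clock: 33.85
position: [0.4858, 0.0345, 0.1246]
tool_rot: [0.243, 1.566, 0.288]
force: [-0.0, 0.0, -2.1]
grip_width: 0.0212
```

```bash
python3 - <<'E'
from h import *
plan((.4849,.0346,.0903),92.55)
E
```

```text
t 33.85 pos [0.4858 0.0345 0.1246] jaw 92.59 F [-0.   0.  -2.1] w 0.0212 q7 1.51
 world d mm [ -0.9   0.1 -34.3] units in final frame [ 1.144  0.004 -0.029] units now [ 1.144  0.002 -0.034] turn [ 0.006  0.049 -0.012]
```

arm_command --delta_pos '[[0.2,0,-0.03],[0.3,0,0],[0.3,0,0],[0.22,0,0],[0,0,0]]' --rotation '[[0,0.05,0],[0,0,0],[0,0,0],[0,0,0],[0,0,0]]'

```text
clock: 34.35
position: [0.4849, 0.0347, 0.0913]
tool_rot: [1.895, 1.569, 1.941]
force: [0.0, 0.1, -1.6]
grip_width: 0.0214
```

```bash
python3 - <<'E'
from h import *
plan((.4849,.0346,.0903),92.55)
E
```

```text
t 34.35 pos [0.4849 0.0347 0.0913] jaw 92.6 F [ 0.   0.1 -1.6] w 0.0214 q7 1.51
 world d mm [ 0.  -0.1 -1. ] units in final frame [ 0.032 -0.002  0.001] units now [ 0.032 -0.002  0.001] turn [ 0.008 -0.004 -0.013]
```

arm_command --delta_pos '[[0.04,0,0],[0,0,0]]' --rotation '[[0,0,0],[0,0,0]]'

```text
clock: 34.55
position: [0.4848, 0.0346, 0.0898]
tool_rot: [2.131, 1.569, 2.176]
force: [0.9, 0.3, -1.6]
grip_width: 0.0212
```

arm_command --delta_pos '[[0,0,0],[0,0,0],[0,0,0]]' --rotation '[[0,0,0],[0,0,0],[0,0,0]]' --gripper 0.2

```text
clock: 34.85
position: [0.4838, 0.0335, 0.0899]
tool_rot: [3.021, 1.568, 3.064]
force: [-0.6, 1.0, -5.9]
grip_width: 0.0343
```

arm_command --delta_pos '[[-0.3,0,0],[-0.6,0,0],[-0.9,0,0],[-0.9,0,0],[-0.9,0,0],[-0.9,0,0],[-0.8,0,0],[-0.4,0,0],[0,0,0]]' --rotation '[[0,0,0],[0,0,0],[0,0,0],[0,0,0],[0,0,0],[0,0,0],[0,0,0],[0,0,0],[0,0,0]]'

```text
clock: 35.75
position: [0.4862, 0.034, 0.2763]
tool_rot: [0.278, 1.562, 0.323]
force: [-0.1, 0.6, -0.5]
grip_width: 0.0335
```

arm_command --delta_pos '[[0,-0.5,0],[0,-0.9,0.0],[0,-0.9,0],[0,-0.9,0],[0,-0.9,0],[0,-0.9,0],[0,-0.9,0],[0,-0.9,0],[0,-0.9,0],[0,-0.9,0]]' --rotation '[[0,0,0],[0,0,0],[0,0,0],[0,0,0],[0,0,0],[0,0,0],[0,0,0],[0,0,0],[0,0,0],[0,0,0]]' --gripper -0.6

```text
clock: 36.75
position: [0.4985, -0.2291, 0.2747]
tool_rot: [0.318, 1.558, 0.372]
force: [0.3, -0.2, -0.9]
grip_width: 0.0684
```

arm_command --delta_pos '[[0,-0.5,0],[0,0,0],[0,0,0]]' --rotation '[[0,0,0],[0,0,0],[0,0,0]]'

```text
clock: 37.05
position: [0.4982, -0.248, 0.2735]
tool_rot: [0.262, 1.559, 0.311]
force: [0.3, 0.0, 0.5]
grip_width: 0.0687
```

```bash
python3 - <<'E'
from h import *
c=cam('wrist'); plan((.421,-.307,.22),90)
print(c[0]['origin'])
im=save('wrist','w9.png')
t=save('top','t9.png')
E
```

```text
t 37.05 pos [ 0.4982 -0.248   0.2735] jaw 92.82 F [0.3 0.  0.5] w 0.0687 q7 2.09
 world d mm [-77.2 -59.  -53.5] units in final frame [ 1.783 -1.966 -2.574] units now [ 1.748 -1.843 -2.688] turn [ 0.47   0.106 -0.031]
[ 0.42167766 -0.25298658  0.4014532 ]
```

View pics/w9.png

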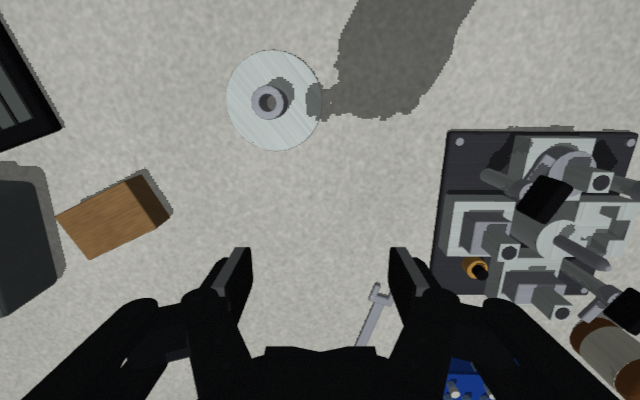

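```bash
python3 - <<'E'
from h import *
im=cv2.imread('pics/w9.png'); c=cam('wrist')
for n,u,v in (('ro',600,182),('sq',509,253),('sl',561,313)): print(n,(1000*ray('w',u,v,.107,c)).round(1))
print('want ro (484.9,34.6) sq (566.3,-39.8) sl (640.7,41.6), y bias -.8')
g=cv2.resize(im[40:165,210:335],None,fx=6,fy=6,interpolation=cv2.INTER_LINEAR).astype(int)
m=((g.min(2)>150)&(g[:,:,0]-g[:,:,2]>1)).astype(np.uint8)
n,l,st,_=cv2.connectedComponentsWithStats(m); i=1+np.argmax(st[1:,4])
cn=max(cv2.findContours((l==i).astype(np.uint8),0,1)[0],key=cv2.contourArea)
h=cv2.convexHull(cn)[:,0,:]; W=np.array([1000*ray('w',210+(x+.5)/6-.5,40+(y+.5)/6-.5,.008,c) for x,y in h],np.float32)
e=cv2.fitEllipse(W); print('plate',e, cv2.minEnclosingCircle(W))
cv2.imwrite('pics/w9z.png',g[170:470,150:520].astype(np.uint8))
for u,v in ((268,102),): print('sleeve top',1000*ray('w',u,v,.058,c))
E
```

```text
ro [483.8  33.2]
sq [567.  -39.2]
sl [641.  40.]
want ro (484.9,34.6) sq (566.3,-39.8) sl (640.7,41.6), y bias -.8
plate ((424.7302551269531, -309.1891174316406), (118.0214614868164, 118.75605010986328), 107.74047088623047) ((424.62896728515625, -308.9452209472656), 59.56766128540039)
sleeve top [ 424.19505511 -307.94122246]
```

View pics/w9z.png

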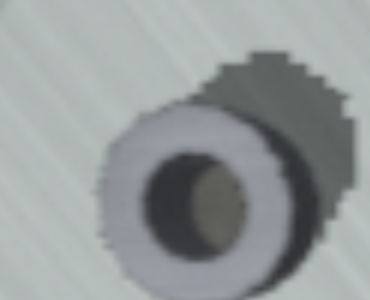

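arm_command --delta_pos '[[0,-0.35,-0.5],[0,-0.6,-0.75],[0,-0.5,-0.7],[0,-0.2,-0.3],[0,0,0],[0,0,0],[0,0,0],[0,0,0],[0,0,0],[0,0,0]]' --rotation '[[0,0.1,0],[0,0,0],[0,0,0],[0,0,0],[0.7,0,0],[0.9,0,0],[0.9,0,0],[0.9,0,0],[0.9,0,0],[0,0,0]]'

```text
clock: 38.15
position: [0.4305, -0.2973, 0.274]
tool_rot: [1.87, 1.566, 1.461]
force: [-0.3, -0.5, 0.4]
grip_width: 0.0683
```

arm_command --delta_pos '[[0.5,0,0],[0.8,0,0],[0.8,0,0],[0.5,0,0],[0,0,0],[0,0,0]]' --rotation '[[0,0,0],[0,0,0],[0,0,0],[0,0,0],[0,0,0],[0,0,0]]'

```text
clock: 38.75
position: [0.4321, -0.2947, 0.1947]
tool_rot: [1.452, 1.565, 1.064]
force: [0.5, -0.9, 0.9]
grip_width: 0.0681
```

```bash
python3 - <<'E'
from h import *
plan((.4245,-.3084,.030),65)
im=save('wrist','w10.png'); c=cam('wrist'); p=pix('w',(.4245,-.3091,.058),c); print(p)
# bore: dark blob near
u,v=p.astype(int); g=cv2.cvtColor(im,cv2.COLOR_BGR2GRAY)
k=6; q=cv2.resize(g[v-30:v+31,u-30:u+31],None,fx=k,fy=k,interpolation=cv2.INTER_LINEAR)
mm=(q<105).astype(np.uint8)
for i,s in enumerate(cv2.connectedComponentsWithStats(mm)[2]): 
    if s[4]>800: print(s)
cv2.imwrite('pics/w10z.png',q)
E
```

```text
t 38.75 pos [ 0.4321 -0.2947  0.1947] jaw 67.79 F [ 0.5 -0.9  0.9] w 0.0681 q7 1.87
 world d mm [  -7.6  -13.7 -164.7] units in final frame [ 5.49  -0.519 -0.036] units now [ 5.487 -0.55  -0.065] turn [ 0.466  0.005 -0.058]
[302.36361002 190.20277651]
[     0      0    366    366 103360]
[   86     0   226   173 18685]
[  120   125   127   120 11911]
```

arm_command --delta_pos '[[0,-0.3,-0.04],[0,-0.2,0],[0,0,0],[0.5,0,0],[0.8,0,0],[0.8,0,0],[0.6,0,0],[0.3,0,0],[0,0,0],[0,0,0]]' --rotation '[[0.4,0,-0.05],[0,0,0],[0,0,0],[0,0,0],[0,0,0],[0,0,0],[0,0,0],[0,0,0],[0,0,0],[0,0,0]]'

```text
clock: 39.8
position: [0.427, -0.312, 0.1069]
tool_rot: [0.029, 1.561, -0.404]
force: [-0.5, -0.6, -0.3]
grip_width: 0.0681
```

```bash
python3 - <<'E'
from h import *
plan((.4245,-.3084,.030),65)
E
```

```text
t 39.8 pos [ 0.427  -0.312   0.1069] jaw 65.21 F [-0.5 -0.6 -0.3] w 0.0681 q7 1.92
 world d mm [ -2.5   3.6 -76.9] units in final frame [ 2.565  0.072 -0.126] units now [ 2.563  0.072 -0.151] turn [ 0.035  0.092 -0.003]
```

arm_command --delta_pos '[[0,0.07,-0.12],[0,0,0],[0.5,0,0],[0.7,0,0],[0.6,0,0],[0.4,0,0],[0.2,0,0],[0,0,0]]' --rotation '[[0.03,0.09,0],[0,0,0],[0,0,0],[0,0,0],[0,0,0],[0,0,0],[0,0,0],[0,0,0]]'

```text
clock: 40.6
position: [0.4279, -0.3095, 0.0377]
tool_rot: [0.008, 1.563, -0.427]
force: [0.3, -0.4, -0.2]
grip_width: 0.0685
```

```bash
python3 - <<'E'
from h import *
plan((.4245,-.3084,.030),65)
E
```

```text
t 40.6 pos [ 0.4279 -0.3095  0.0377] jaw 65.07 F [ 0.3 -0.4 -0.2] w 0.0685 q7 1.96
 world d mm [-3.4  1.1 -7.7] units in final frame [ 0.256 -0.013 -0.118] units now [ 0.255 -0.013 -0.12 ] turn [ 0.011  0.077 -0.001]
```

arm_command --delta_pos '[[0.1,0,-0.11],[0.13,0,0],[0,0,0],[0,0,0]]' --rotation '[[0,0.07,0],[0,0,0],[0,0,0],[0,0,0]]'

```text
clock: 41.0
position: [0.4254, -0.3085, 0.0319]
tool_rot: [-0.076, 1.568, -0.511]
force: [0.4, -0.0, -0.5]
grip_width: 0.0682
```

```bash
python3 - <<'E'
from h import *
plan((.4245,-.3084,.030),65)
E
```

```text
t 41.0 pos [ 0.4254 -0.3085  0.0319] jaw 65.07 F [ 0.4 -0.  -0.5] w 0.0682 q7 1.96
 world d mm [-0.9  0.1 -1.9] units in final frame [ 0.065 -0.008 -0.029] units now [ 0.065 -0.008 -0.029] turn [0.011 0.022 0.002]
```

arm_command --delta_pos '[[0,0,-0.02],[0,0,0],[0,0,0],[0,0,0],[0,0,0],[0,0,0]]' --rotation '[[0,0,0],[0,0,0],[0,0,0],[0,0,0],[0,0,0],[0,0,0]]' --gripper 1.0 --grip_force 60

```text
clock: 41.6
position: [0.425, -0.3084, 0.0327]
tool_rot: [-0.075, 1.568, -0.511]
force: [-0.5, -0.4, -0.4]
grip_width: 0.0355
```

arm_command --delta_pos '[[-0.3,0,0],[-0.8,0,0],[-0.9,0,0],[-0.9,0,0],[-0.9,0,0],[-0.9,0,0],[-0.8,0,0],[-0.5,0,0],[0,0,0],[0,0,0]]' --rotation '[[0,0,0],[0,0,0],[0,0,0],[0,0,0],[0,0,0],[0,0,0],[0,0,0],[0,0,0],[0,0,0],[0,0,0]]'

```text
clock: 42.6
position: [0.4218, -0.3067, 0.2223]
tool_rot: [2.272, 1.569, 1.835]
force: [-0.4, 0.4, -5.4]
grip_width: 0.0358
```

```bash
python3 - <<'E'
from h import *
plan((.5628,.0381,.22),65)
E
```

```text
t 42.6 pos [ 0.4218 -0.3067  0.2223] jaw 64.99 F [-0.4  0.4 -5.4] w 0.0358 q7 1.84
 world d mm [141.  344.8  -2.3] units in final frame [ 0.076 12.403 -0.597] units now [ 0.092 12.402 -0.6  ] turn [-0.002 -0.01  -0.012]
```

arm_command --delta_pos '[[0,0.5,0],[0,0.9,-0.05],[0,0.9,-0.05],[0,0.9,-0.05],[0,0.9,-0.05],[0,0.9,-0.05],[0,0.9,-0.05],[0,0.9,-0.05],[0,0.9,-0.05],[0,0.9,-0.05]]' --rotation '[[0,0,0],[0,0,0],[0,0,0],[0,0,0],[0,0,0],[0,0,0],[0,0,0],[0,0,0],[0,0,0],[0,0,0]]'

```text
clock: 43.6
position: [0.5155, -0.0607, 0.2118]
tool_rot: [-2.855, 1.554, 2.984]
force: [0.3, -0.4, -5.0]
grip_width: 0.0358
```

arm_command --delta_pos '[[0,0.9,-0.05],[0,0.8,-0.05],[0,0.5,0],[0,0.2,0],[0,0,0],[0,0,0],[0,0,0],[0,0,0],[0,0,0]]' --rotation '[[0,0,0],[0,0,0],[0,0,0],[0,0,0],[-0.9,0,0],[-0.9,0,0],[-0.9,0,0],[-0.9,0,0],[-0.6,0,0]]'

```text
clock: 44.5
position: [0.5413, 0.0076, 0.2042]
tool_rot: [3.134, 1.542, -3.138]
force: [0.3, 0.2, -4.8]
grip_width: 0.0356
```

```bash
python3 - <<'E'
from h import *
plan((.5628,.0381,.18),92.5)
E
```

```text
t 44.5 pos [0.5413 0.0076 0.2042] jaw 90.66 F [ 0.3  0.2 -4.8] w 0.0356 q7 1.57
 world d mm [ 21.5  30.5 -24.2] units in final frame [0.806 0.985 0.76 ] units now [0.785 1.009 0.75 ] turn [-0.307 -0.272 -0.007]
```

arm_command --delta_pos '[[0,0.3,0.2],[0,0.4,0.3],[0,0.2,0.15],[0,0,0],[0,0,0]]' --rotation '[[-0.3,-0.27,0],[0,0,0],[0,0,0],[0,0,0],[0,0,0]]'

```text
clock: 45.0
position: [0.5599, 0.0327, 0.2026]
tool_rot: [-2.87, 1.567, -2.83]
force: [0.7, 0.4, -5.1]
grip_width: 0.0354
```

```bash
python3 - <<'E'
from h import *
plan((.5628,.0381,.18),92.5)
E
```

```text
t 45.0 pos [0.5599 0.0327 0.2026] jaw 92.26 F [ 0.7  0.4 -5.1] w 0.0354 q7 1.55
 world d mm [  2.9   5.4 -22.6] units in final frame [0.754 0.176 0.104] units now [0.753 0.178 0.107] turn [-0.04  -0.037  0.01 ]
```

arm_command --delta_pos '[[0,0.17,0.1],[0,0,0],[0,0,0],[0,0,0]]' --rotation '[[-0.04,-0.03,0],[0,0,0],[0,0,0],[0,0,0]]'

```text
clock: 45.4
position: [0.5626, 0.0376, 0.2025]
tool_rot: [-2.302, 1.569, -2.259]
force: [0.6, 0.9, -3.8]
grip_width: 0.0357
```

```bash
python3 - <<'E'
from h import *
plan((.5628,.0381,.18),92.5)
c=cam('wrist'); s,p,R=tool(); q=pix('w',p-R[:,0]*.0253,c); print('pred bore px',q)
im=save('wrist','w11.png'); cv2.imwrite('pics/w11z.png',cv2.resize(im[120:340,200:440],None,fx=3,fy=2.7,interpolation=cv2.INTER_LINEAR))
E
```

```text
t 45.4 pos [0.5626 0.0376 0.2025] jaw 92.44 F [ 0.6  0.9 -3.8] w 0.0357 q7 1.54
 world d mm [  0.2   0.5 -22.5] units in final frame [0.748 0.016 0.007] units now [0.748 0.017 0.008] turn [-0.009 -0.014  0.015]
pred bore px [322.28426491 303.05057848]
```

View pics/w11z.png

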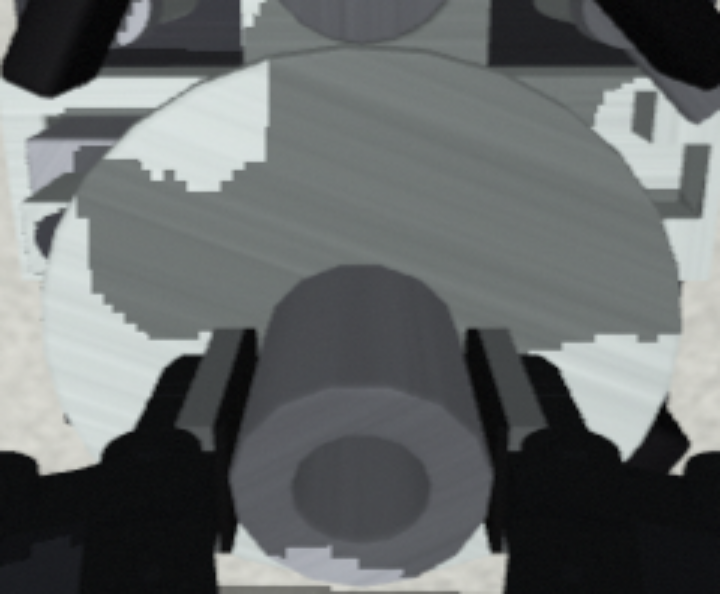

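arm_command --delta_pos '[[0.3,0.02,0.02],[0.3,0,0],[0.1,0,0],[0,0,0],[0,0,0]]' --rotation '[[0,0,0],[0,0,0],[0,0,0],[0,0,0],[0,0,0]]'

```text
clock: 45.95
position: [0.5628, 0.0378, 0.1789]
tool_rot: [-2.503, 1.568, -2.461]
force: [-0.2, 1.0, -4.4]
grip_width: 0.0353
```

```bash
python3 - <<'E'
from h import *
plan((.5631,.0381,.1077),92.5)
E
```

```text
t 45.95 pos [0.5628 0.0378 0.1789] jaw 92.41 F [-0.2  1.  -4.4] w 0.0353 q7 1.55
 world d mm [  0.3   0.3 -71.2] units in final frame [2.375 0.01  0.012] units now [2.375 0.015 0.018] turn [-0.015 -0.024  0.018]
```

arm_command --delta_pos '[[0.1,0.01,0.01],[0.2,0,0],[0.3,0,0],[0.3,0,0],[0,0,0]]' --rotation '[[0,-0.02,0.02],[0,0,0],[0,0,0],[0,0,0],[0,0,0]]'

```text
clock: 46.45
position: [0.5631, 0.0382, 0.1498]
tool_rot: [1.153, 1.57, 1.195]
force: [-0.1, 0.3, -4.5]
grip_width: 0.0356
```

```bash
python3 - <<'E'
from h import *
plan((.5631,.0381,.1077),92.5)
E
```

```text
t 46.45 pos [0.5631 0.0382 0.1498] jaw 92.42 F [-0.1  0.3 -4.5] w 0.0356 q7 1.56
 world d mm [ -0.   -0.1 -42.1] units in final frame [ 1.402e+00 -5.000e-03 -1.000e-03] units now [ 1.402e+00 -5.000e-03 -1.000e-03] turn [-0.014  0.003 -0.006]
```

arm_command --delta_pos '[[0.25,0,0],[0.4,0,0],[0.4,0,0],[0.2,0,0],[0,0,0]]' --rotation '[[0,0,0],[0,0,0],[0,0,0],[0,0,0],[0,0,0]]'

```text
clock: 46.95
position: [0.5629, 0.0382, 0.1082]
tool_rot: [2.604, 1.57, 2.646]
force: [0.1, 0.1, -4.7]
grip_width: 0.0354
```

```bash
python3 - <<'E'
from h import *
plan((.5631,.0381,.1077),92.5)
E
```

```text
t 46.95 pos [0.5629 0.0382 0.1082] jaw 92.42 F [ 0.1  0.1 -4.7] w 0.0354 q7 1.57
 world d mm [ 0.2 -0.1 -0.5] units in final frame [ 0.015 -0.004  0.007] units now [ 0.015 -0.004  0.007] turn [-0.014 -0.007 -0.004]
```

arm_command --delta_pos '[[0.04,0,0],[0,0,0]]' --rotation '[[0,0,0],[0,0,0]]'

```text
clock: 47.15
position: [0.5632, 0.0382, 0.108]
tool_rot: [1.923, 1.57, 1.965]
force: [0.2, 0.3, -5.0]
grip_width: 0.0355
```

arm_command --delta_pos '[[0,0,0],[0,0,0],[0,0,0],[0,0,0]]' --rotation '[[0,0,0],[0,0,0],[0,0,0],[0,0,0]]' --gripper -0.2

```text
clock: 47.55
position: [0.5645, 0.0383, 0.1095]
tool_rot: [0.332, 1.568, 0.374]
force: [-0.8, -0.2, 0.4]
grip_width: 0.0516
```

arm_command --delta_pos '[[-0.3,0,0],[-0.6,0,0],[-0.9,0,0],[-0.9,0,0],[-0.9,0,0],[-0.9,0.2,0.5],[-0.9,0.3,0.9],[-0.4,0.1,0.7],[0,0,0.3],[0,0,0]]' --rotation '[[0,0,0],[0,0,0],[0,0,0],[0,0,0],[0,0,0],[0,0,0],[0,0,0],[0,0,0],[0,0,0],[0,0,0]]'

```text
clock: 48.55
position: [0.6366, 0.0591, 0.298]
tool_rot: [0.223, 1.564, 0.264]
force: [-0.2, 0.1, 0.3]
grip_width: 0.0515
```

```bash
python3 - <<'E'
from h import *
c=cam('wrist'); plan((.5628,.0381,.3),92.5); import pickle; pickle.dump(c,open('c12.pkl','wb'))
im=save('wrist','w12.png',(180,0,460,250),2.4)
cv2.imwrite('pics/w12f.png',im)
E
```

```text
t 48.55 pos [0.6366 0.0591 0.298 ] jaw 92.34 F [-0.2  0.1  0.3] w 0.0515 q7 1.52
 world d mm [-73.8 -21.    2. ] units in final frame [-0.065 -0.594 -2.487] units now [-0.083 -0.6   -2.485] turn [-0.026  0.062 -0.014]
```

View pics/w12.png

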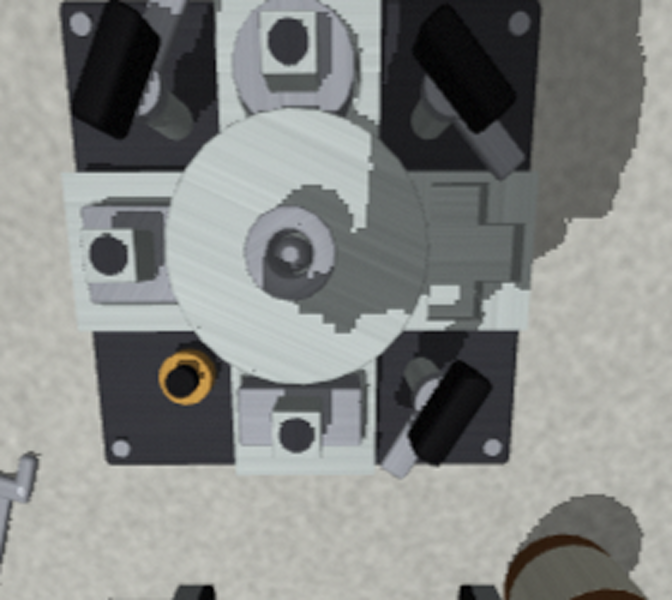

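```bash
python3 - <<'E'
from h import *
import pickle
c=pickle.load(open('c12.pkl','rb')); im=cv2.imread('pics/w12f.png')
C=np.array([562.8,38.1]); a=np.radians(2.55); R2=np.array([[np.cos(a),-np.sin(a)],[np.sin(a),np.cos(a)]])
for n,k in (('k1',(-65.05,-65.05)),('k2',(-65.05,65.05)),('k3',(65.05,65.05))):
    K=C+R2@k; r=np.degrees(np.arctan2(*(C-K)[::-1])); 
    u,v=pix('w',(*(K/1000),.136),c); 
    g=im.max(2); y0,y1,x0,x1=max(0,int(v)-30),int(v)+31,int(u)-30,int(u)+31
    m=(cv2.resize(g[y0:y1,x0:x1],None,fx=4,fy=4)<38).astype(np.uint8)
    l,st,ct=cv2.connectedComponentsWithStats(m)[1:]; i=l[(int(v)-y0)*4,(int(u)-x0)*4]
    cn=max(cv2.findContours((l==i).astype(np.uint8),0,2)[0],key=cv2.contourArea); P=cv2.approxPolyDP(cv2.convexHull(cn),6,True)[:,0]/4+[x0,y0]
    W=np.array([1000*ray('w',*q,.136,c) for q in P])-K
    E=np.roll(W,-1,0)-W; print(n,'axis',K.round(1),'px',u.round(),v.round(),'touch top',P[:,1].min(),'rod dir',r.round(1),'open dir',(r+108.9).round(1),'label',i)
    for w,e in zip(W,E): print('   ',w.round(1),'edge',np.hypot(*e).round(1),(np.degrees(np.arctan2(e[1],e[0]))%180).round(1))
E
```

```text
k1 axis [500.7 -29.8] px 223.0 26.0 touch top 0.0 rod dir 47.6 open dir 156.4 label 1
    [-19.6   6.5] edge 7.3 63.9
    [-16.5  13.1] edge 10.9 40.0
    [-8.1 20.1] edge 34.1 157.9
    [23.5  7.3] edge 6.6 92.3
    [23.8  0.7] edge 12.6 65.1
    [ 18.5 -10.7] edge 6.4 11.9
    [ 12.3 -12. ] edge 32.8 156.5
    [-17.8   1. ] edge 5.8 108.7
k2 axis [494.9 100.2] px 376.0 26.0 touch top 0.0 rod dir -42.4 open dir 66.4 label 1
    [-19.8  21.2] edge 42.4 4.4
    [22.5 24.4] edge 49.2 92.3
    [ 24.5 -24.7] edge 42.4 2.6
    [-17.8 -26.7] edge 47.9 92.3
k3 axis [624.9 106. ] px 369.0 175.0 touch top 144.0 rod dir -132.5 open dir -23.6 label 1
    [-30.1   0.6] edge 21.4 39.7
    [-13.6  14.3] edge 34.5 151.8
    [16.7 -2. ] edge 6.1 107.1
    [18.5 -7.9] edge 4.9 70.6
    [ 16.9 -12.5] edge 10.6 29.0
    [  7.6 -17.7] edge 33.9 0.0
    [-26.3 -17.7] edge 3.6 152.0
    [-29.4 -16. ] edge 16.6 92.3
```

```bash
python3 - <<'E'
from h import *
import pickle
c=pickle.load(open('c12.pkl','rb')); im=cv2.imread('pics/w12f.png')
K=np.array([494.9,100.2]); g=cv2.resize(im.max(2)[0:64,345:405],None,fx=4,fy=4)
print(np.percentile(g,[1,5,20,50]))
m=(g<22).astype(np.uint8); l,st,ct=cv2.connectedComponentsWithStats(m)[1:]; i=1+np.argmax(st[1:,4]); print(st[i])
cn=max(cv2.findContours((l==i).astype(np.uint8),0,2)[0],key=cv2.contourArea); P=cv2.approxPolyDP(cv2.convexHull(cn),6,True)[:,0]/4+[345,0]
W=np.array([1000*ray('w',*q,.136,c) for q in P])-K
for w,e in zip(W,np.roll(W,-1,0)-W): print('   ',w.round(1),'edge',np.hypot(*e).round(1),(np.degrees(np.arctan2(e[1],e[0]))%180).round(1))
# dog tip hypothesis: predicted px of dog tip (42mm, z=.094) for angles, in zoom coords
for ang in (40,50,66): 
    t=K+42*np.array([np.cos(np.radians(ang)),np.sin(np.radians(ang))]); q=pix('w',(*(t/1000),.094),c); print(ang,((q-[180,0])*2.4).round())
E
```

```text
[ 5.  7. 11. 30.]
[   27     5   174   215 19435]
    [-17.1 -11.6] edge 4.1 79.6
    [-16.4  -7.6] edge 35.8 44.3
    [ 9.2 17.4] edge 4.0 170.8
    [13.2 16.8] edge 15.3 127.8
    [22.5  4.7] edge 34.9 46.7
    [ -1.4 -20.7] edge 10.1 164.8
    [-11.2 -18.1] edge 8.8 132.6
40 [509. 174.]
50 [522. 161.]
66 [540. 136.]
```

arm_command --delta_pos '[[0,0.4,-0.1],[0,0.6,-0.12],[0,0.4,-0.1],[0.3,0,0],[0.6,0,0],[0.6,0,0],[0.6,0,0],[0.5,0,0],[0.3,0,0],[0,0,0]]' --rotation '[[0,0.06,0],[0,0,0],[0,0,0],[0.6,0,0],[0.9,0,0],[0.9,0,0],[0.9,0,0],[0.9,0,0],[0.5,0,0],[0,0,0]]' --gripper -0.05

```text
clock: 49.6
position: [0.6161, 0.1089, 0.208]
tool_rot: [-3.079, 1.564, 2.736]
force: [0.2, -0.0, -0.0]
grip_width: 0.0445
```

```bash
python3 - <<'E'
from h import *
plan((.6249,.1060,.116),62.5)
E
```

```text
t 49.6 pos [0.6161 0.1089 0.208 ] jaw 63.21 F [ 0.2 -0.  -0. ] w 0.0445 q7 1.01
 world d mm [  8.8  -2.9 -92. ] units in final frame [3.068 0.05  0.303] units now [3.065 0.048 0.325] turn [ 0.119 -0.066  0.005]
```

arm_command --delta_pos '[[0,0.04,0.28],[0,0,0],[0.4,0,0],[0.6,0,0],[0.4,0,0],[0.2,0,0],[0,0,0]]' --rotation '[[0.1,-0.06,0],[0,0,0],[0,0,0],[0,0,0],[0,0,0],[0,0,0],[0,0,0]]'

```text
clock: 50.3
position: [0.6249, 0.1068, 0.1588]
tool_rot: [0.959, 1.569, 0.487]
force: [0.5, -0.5, 0.3]
grip_width: 0.0447
```

```bash
python3 - <<'E'
from h import *
plan((.6249,.1060,.116),62.5)
E
```

```text
t 50.3 pos [0.6249 0.1068 0.1588] jaw 62.93 F [ 0.5 -0.5  0.3] w 0.0447 q7 1.02
 world d mm [ -0.   -0.8 -42.8] units in final frame [ 1.425 -0.024  0.011] units now [ 1.425 -0.026  0.009] turn [ 0.071  0.01  -0.015]
```

arm_command --delta_pos '[[0,-0.02,0.01],[0.3,0,0],[0.5,0,0],[0.4,0,0],[0.2,0,0],[0,0,0]]' --rotation '[[0.07,0,0],[0,0,0],[0,0,0],[0,0,0],[0,0,0],[0,0,0]]'

```text
clock: 50.9
position: [0.6253, 0.1061, 0.1137]
tool_rot: [0.91, 1.568, 0.43]
force: [0.5, -0.2, -0.2]
grip_width: 0.0447
```

arm_command --delta_pos '[[0,0,0],[0,0,0],[0,0,0],[0,0,0],[0,0,0],[0,0,0]]' --rotation '[[0,0,0],[0,0,0],[0,0,0],[0,0,0],[0,0,0],[0,0,0]]' --gripper 1.0 --grip_force 40

```text
clock: 51.5
position: [0.6255, 0.1063, 0.1138]
tool_rot: [0.866, 1.568, 0.386]
force: [1.9, 0.9, -5.8]
grip_width: 0.0135
```

```bash
python3 - <<'E'
from h import *
plan((.6249,.1060,.116),62.5); print(monitor.observe()['moment'])
E
```

```text
t 51.5 pos [0.6255 0.1063 0.1138] jaw 62.5 F [ 1.9  0.9 -5.8] w 0.0135 q7 1.03
 world d mm [-0.6 -0.3  2.2] units in final frame [-0.074 -0.019 -0.013] units now [-0.074 -0.019 -0.013] turn [-0.001  0.019 -0.022]
[ 0.00297831 -0.27499188 -0.02581912]
```

arm_command --delta_pos '[[0,0,0],[0,0,0],[0,0,0],[0,0,0],[0,0,0],[0,0,0],[0,0,0],[0,0,0],[0,0,0],[0,0,0]]' --rotation '[[0.5,0,0],[0.9,0,0],[0.9,0,0],[0.9,0,0],[0.9,0,0],[0.9,0,0],[0.9,0,0],[0.9,0,0],[0.9,0,0],[0.5,0,0]]'

```text
clock: 52.5
position: [0.6251, 0.106, 0.1138]
tool_rot: [1.77, 1.568, 0.399]
force: [2.0, -0.2, -4.9]
grip_width: 0.0135
```

```bash
python3 - <<'E'
from h import *
plan((.6249,.1060,.114),-42.5); print(monitor.observe()['moment'])
E
```

```text
t 52.5 pos [0.6251 0.106  0.1138] jaw 11.43 F [ 2.  -0.2 -4.9] w 0.0135 q7 0.33
 world d mm [-0.2 -0.   0.2] units in final frame [-0.008 -0.004  0.004] units now [-0.008 -0.006 -0.001] turn [ 8.989 -0.014 -0.018]
[-0.28835907 -0.22680078  0.04977952]
```

Turning smoothly; finish to the stop with a little overdrive.

arm_command --delta_pos '[[0,0,0],[0,0,0],[0,0,0],[0,0,0],[0,0,0],[0,0,0],[0,0,0],[0,0,0],[0,0,0],[0,0,0]]' --rotation '[[0.5,0,0],[0.9,0,0],[0.9,0,0],[0.9,0,0],[0.9,0,0],[0.9,0,0],[0.9,0,0],[0.9,0,0],[0.9,0,0],[0.9,0,0]]'

```text
clock: 53.5
position: [0.6246, 0.1062, 0.1138]
tool_rot: [3.014, 1.569, 0.708]
force: [1.2, -0.4, -6.4]
grip_width: 0.0138
```

arm_command --delta_pos '[[0,0,0],[0,0,0],[0,0,0],[0,0,0],[0,0,0],[0,0,0]]' --rotation '[[0.6,0,0],[0.5,0,0],[0.4,0,0],[0.4,0,0],[0.4,0,0],[0.4,0,0]]'

```text
clock: 54.1
position: [0.6252, 0.1069, 0.1142]
tool_rot: [1.262, 1.566, -1.317]
force: [1.4, -6.1, -3.9]
grip_width: 0.0138
```

```bash
python3 - <<'E'
from h import *
plan((.6249,.1060,.114),-42.5); print(monitor.observe()['moment'])
E
```

```text
t 54.1 pos [0.6252 0.1069 0.1142] jaw -57.74 F [ 1.4 -6.1 -3.9] w 0.0138 q7 -0.64
 world d mm [-0.3 -0.9 -0.2] units in final frame [0.008 0.013 0.029] units now [0.008 0.02  0.024] turn [-2.541  0.02  -0.042]
[-0.9381042  -0.09137509  6.70987658]
```

arm_command --delta_pos '[[0,0,0],[0,0,0],[0,0,0],[0,0,0]]' --rotation '[[0,0,0],[0,0,0],[0,0,0],[0,0,0]]' --gripper -0.05

```text
clock: 54.5
position: [0.6256, 0.1076, 0.1149]
tool_rot: [1.516, 1.566, -1.061]
force: [-0.2, -0.1, 0.6]
grip_width: 0.045
```

arm_command --delta_pos '[[-0.4,0,0],[-0.8,0,0],[-0.8,0,0],[-0.5,0,0],[0,0,0],[0,0,0],[0,0,0],[0,0,0],[0,0,0],[0,0,0]]' --rotation '[[0,0,0],[0,0,0],[-0.5,0,0],[-0.9,0,0],[-0.95,0,0],[-0.95,0,0],[-0.95,0,0],[-0.95,0,0],[-0.95,0,0],[-0.95,0,0]]'

```text
clock: 55.5
position: [0.6261, 0.1056, 0.2025]
tool_rot: [1.35, 1.563, -0.46]
force: [0.7, 0.1, -0.6]
grip_width: 0.0451
```

```bash
python3 - <<'E'
from h import *
plan((.4949,.1002,.2),135.5); print(monitor.observe()['moment'])
im=save('top','t13.png',(250,160,370,280),1)
E
```

```text
t 55.5 pos [0.6261 0.1056 0.2025] jaw -13.75 F [ 0.7  0.1 -0.6] w 0.0451 q7 -0.07
 world d mm [-131.2   -5.4   -2.5] units in final frame [ 0.082 -2.994  3.195] units now [ 0.051 -4.207  1.215] turn [ 5.125e+00 -4.000e-03 -7.800e-02]
[-0.0138452   0.04893186  0.02699085]
```

arm_command --delta_pos '[[0,0,0],[0,0,0],[0,0,0],[0,0,0],[0,0,0],[0,0,0],[0,0,0],[0,0,0],[0,0,0],[0,0,0]]' --rotation '[[-0.95,0,0],[-0.95,0,0],[-0.95,0,0],[-0.95,0,0],[-0.95,0,0],[-0.95,0,0],[-0.95,0,0],[-0.95,0,0],[-0.95,0,0],[-0.95,0,0]]'

```text
clock: 56.55
position: [0.6268, 0.1021, 0.2106]
tool_rot: [0.407, 1.558, -0.392]
force: [-0.4, 0.1, 0.7]
grip_width: 0.0448
```

arm_command --delta_pos '[[0,0,0],[0,0,0],[0,0,0],[0,0,0],[0,0,0],[0,0,0],[0,0,0],[0,0,0],[0,0,0]]' --rotation '[[-0.95,0,0],[-0.95,0,0],[-0.95,0,0],[-0.95,0,0],[-0.95,0,0],[-0.95,0,0],[-0.6,0,0],[0,0,0],[0,0,0]]'

```text
clock: 57.45
position: [0.6272, 0.0977, 0.2167]
tool_rot: [-0.374, 1.553, -0.51]
force: [-0.0, -1.0, -0.6]
grip_width: 0.0447
```

```bash
python3 - <<'E'
from h import *
plan((.4949,.1002,.2),135.5)
E
```

```text
t 57.45 pos [0.6272 0.0977 0.2167] jaw 82.23 F [-0.  -1.  -0.6] w 0.0447 q7 1.32
 world d mm [-132.3    2.5  -16.7] units in final frame [ 0.557  3.203 -3.031] units now [ 0.489 -0.51  -4.389] turn [-8.878  0.115  0.128]
```

arm_command --delta_pos '[[0,-0.05,-0.5],[0,-0.1,-0.9],[0,-0.1,-0.9],[0,-0.1,-0.9],[0,-0.1,-0.6],[0,-0.05,-0.3],[0,0,0],[0,0,0],[0,0,0],[0,0,0]]' --rotation '[[0,0.1,0.13],[0,0,0],[0,0,0],[0,0,0],[0,0,0],[0,0,0],[-0.9,0,0],[-0.9,0,0],[-0.9,0,0],[-0.9,0,0]]'

```text
clock: 58.45
position: [0.4999, 0.0993, 0.2173]
tool_rot: [0.368, 1.561, 0.593]
force: [-0.2, 0.5, -0.3]
grip_width: 0.0449
```

arm_command --delta_pos '[[0,0,0],[0,0,0],[0,0,0],[0,0,0],[0,0,0],[0,0,0],[0,0,0]]' --rotation '[[-0.9,0,0],[-0.9,0,0],[-0.9,0,0],[-0.9,0,0],[-0.6,0,0],[0,0,0],[0,0,0]]'

```text
clock: 59.15
position: [0.5033, 0.0985, 0.2183]
tool_rot: [-0.187, 1.559, 0.483]
force: [-0.3, 0.0, 0.3]
grip_width: 0.0449
```

```bash
python3 - <<'E'
from h import *
plan((.4949,.1002,.116),135.5)
E
```

```text
t 59.15 pos [0.5033 0.0985 0.2183] jaw 128.34 F [-0.3  0.   0.3] w 0.0449 q7 1.97
 world d mm [  -8.4    1.7 -102.3] units in final frame [ 3.409  0.239 -0.155] units now [ 3.406  0.226 -0.223] turn [-1.193  0.11   0.028]
```

arm_command --delta_pos '[[0,0.2,-0.18],[0,0,0],[0.4,0,0],[0.6,0,0],[0.5,0,0],[0.2,0,0],[0,0,0]]' --rotation '[[-0.8,0.1,0],[0,0,0],[0,0,0],[0,0,0],[0,0,0],[0,0,0],[0,0,0]]'

```text
clock: 59.85
position: [0.4969, 0.0993, 0.1633]
tool_rot: [-1.04, 1.566, -0.306]
force: [-1.2, -0.1, 1.2]
grip_width: 0.0451
```

```bash
python3 - <<'E'
from h import *
plan((.4949,.1002,.116),134)
E
```

```text
t 59.85 pos [0.4969 0.0993 0.1633] jaw 132.07 F [-1.2 -0.1  1.2] w 0.0451 q7 2.02
 world d mm [ -2.    0.9 -47.3] units in final frame [ 1.576  0.067 -0.029] units now [ 1.576  0.072 -0.034] turn [-0.322  0.02   0.036]
```

arm_command --delta_pos '[[0,0.06,-0.03],[0.4,0,0],[0.5,0,0],[0.4,0,0],[0.2,0,0],[0,0,0]]' --rotation '[[-0.2,0,0.03],[0,0,0],[0,0,0],[0,0,0],[0,0,0],[0,0,0]]'

```text
clock: 60.45
position: [0.496, 0.1004, 0.1163]
tool_rot: [-0.296, 1.566, 0.459]
force: [0.1, 0.6, 1.2]
grip_width: 0.0452
```

```bash
python3 - <<'E'
from h import *
plan((.4949,.1002,.116),134)
E
```

```text
t 60.45 pos [0.496  0.1004 0.1163] jaw 133.25 F [0.1 0.6 1.2] w 0.0452 q7 2.04
 world d mm [-1.1 -0.2 -0.3] units in final frame [ 0.008  0.021 -0.031] units now [ 0.008  0.02  -0.032] turn [-0.125  0.045  0.014]
```

arm_command --delta_pos '[[0,0.02,-0.03],[0,0,0],[0,0,0],[0,0,0],[0,0,0],[0,0,0]]' --rotation '[[0,0.04,0],[0,0,0],[0,0,0],[0,0,0],[0,0,0],[0,0,0]]' --gripper 1.0 --grip_force 40

```text
clock: 61.05
position: [0.4948, 0.1006, 0.1168]
tool_rot: [-1.199, 1.569, -0.443]
force: [-0.0, 1.0, -7.7]
grip_width: 0.0134
```

arm_command --delta_pos '[[0,0,0],[0,0,0],[0,0,0],[0,0,0],[0,0,0],[0,0,0],[0,0,0],[0,0,0],[0,0,0],[0,0,0]]' --rotation '[[0.5,0,0],[0.9,0,0],[0.9,0,0],[0.9,0,0],[0.9,0,0],[0.9,0,0],[0.9,0,0],[0.9,0,0],[0.9,0,0],[0.5,0,0]]'

```text
clock: 62.05
position: [0.4946, 0.1009, 0.1168]
tool_rot: [0.099, 1.57, -0.037]
force: [0.9, 0.8, -9.1]
grip_width: 0.0132
```

```bash
python3 - <<'E'
from h import *
plan((.4949,.1002,.116),47.6); print(monitor.observe()['moment'])
E
```

```text
t 62.05 pos [0.4946 0.1009 0.1168] jaw 82.2 F [ 0.9  0.8 -9.1] w 0.0132 q7 1.37
 world d mm [ 0.3 -0.7 -0.8] units in final frame [ 0.027 -0.012  0.023] units now [ 0.027 -0.023  0.013] turn [ 5.767e+00  9.000e-03 -4.000e-03]
[-0.08902128 -0.09403483  0.09991497]
```

arm_command --delta_pos '[[0,0,0],[0,0,0],[0,0,0],[0,0,0],[0,0,0],[0,0,0],[0,0,0],[0,0,0],[0,0,0]]' --rotation '[[0.5,0,0],[0.9,0,0],[0.9,0,0],[0.9,0,0],[0.9,0,0],[0.7,0,0],[0.5,0,0],[0.5,0,0],[0.5,0,0]]'

```text
clock: 62.95
position: [0.4947, 0.1012, 0.1169]
tool_rot: [0.427, 1.57, -0.393]
force: [0.8, -1.9, -3.3]
grip_width: 0.0135
```

```bash
python3 - <<'E'
from h import *
plan((.4949,.1002,.116),47.6); print(monitor.observe()['moment'])
E
```

```text
t 62.95 pos [0.4947 0.1012 0.1169] jaw 43.0 F [ 0.8 -1.9 -3.3] w 0.0135 q7 0.86
 world d mm [ 0.2 -1.  -0.9] units in final frame [ 0.03  -0.021  0.026] units now [ 0.03  -0.018  0.028] turn [-0.766  0.01  -0.004]
[-0.3562991   0.0796964   2.27999441]
```

arm_command --delta_pos '[[0,0,0],[0,0,0],[0,0,0],[0,0,0]]' --rotation '[[0,0,0],[0,0,0],[0,0,0],[0,0,0]]' --gripper -0.05

```text
clock: 63.35
position: [0.4955, 0.1014, 0.1177]
tool_rot: [0.951, 1.568, 0.131]
force: [-0.0, 0.1, -0.0]
grip_width: 0.0451
```

arm_command --delta_pos '[[-0.4,0,0],[-0.8,0,0],[-0.8,0,0],[-0.6,0,0],[-0.2,0,0],[0,0,0],[0,0,0],[0,0,0]]' --rotation '[[0,0,0],[0,0,0],[-0.6,0,0],[-0.9,0,0],[-0.9,0,0],[-0.9,0,0],[-0.4,0,0],[0,0,0]]'

```text
clock: 64.15
position: [0.4956, 0.1001, 0.2117]
tool_rot: [0.564, 1.565, 0.146]
force: [0.5, -0.3, 0.2]
grip_width: 0.0446
```

```bash
python3 - <<'E'
from h import *
plan((.5007,-.0298,.2),66.4)
E
```

```text
t 64.15 pos [0.4956 0.1001 0.2117] jaw 66.06 F [ 0.5 -0.3  0.2] w 0.0446 q7 1.09
 world d mm [   5.1 -129.9  -11.7] units in final frame [ 0.389 -3.899  1.888] units now [ 0.386 -3.889  1.909] turn [-0.056  0.048 -0.03 ]
```

arm_command --delta_pos '[[0,-0.4,0.2],[0,-0.9,0.45],[0,-0.9,0.45],[0,-0.8,0.4],[0,-0.4,0.2],[0,-0.2,0.1],[0.2,0,0],[0.3,0,0],[0,0,0],[0,0,0]]' --rotation '[[-0.05,0.05,0],[0,0,0],[0,0,0],[0,0,0],[0,0,0],[0,0,0],[0,0,0],[0,0,0],[0,0,0],[0,0,0]]'

```text
clock: 65.15
position: [0.5016, -0.021, 0.1975]
tool_rot: [1.619, 1.566, 1.202]
force: [1.0, 0.4, 1.0]
grip_width: 0.0446
```

```bash
python3 - <<'E'
from h import *
plan((.5007,-.0298,.116),66.4)
E
```

```text
t 65.15 pos [ 0.5016 -0.021   0.1975] jaw 66.09 F [1.  0.4 1. ] w 0.0446 q7 1.36
 world d mm [ -0.9  -8.8 -81.5] units in final frame [ 2.717 -0.282  0.09 ] units now [ 2.716 -0.294  0.092] turn [-0.052 -0.002 -0.045]
```

arm_command --delta_pos '[[0,-0.26,0.09],[0,0,0],[0.4,0,0],[0.5,0,0],[0.3,0,0],[0,0,0],[0,0,0]]' --rotation '[[-0.05,0,-0.04],[0,0,0],[0,0,0],[0,0,0],[0,0,0],[0,0,0],[0,0,0]]'

```text
clock: 65.85
position: [0.5009, -0.0288, 0.1586]
tool_rot: [2.843, 1.57, 2.433]
force: [0.2, -0.5, 0.3]
grip_width: 0.0449
```

```bash
python3 - <<'E'
from h import *
plan((.5007,-.0298,.116),66.4)
E
```

```text
t 65.85 pos [ 0.5009 -0.0288  0.1586] jaw 66.51 F [ 0.2 -0.5  0.3] w 0.0449 q7 1.41
 world d mm [ -0.2  -1.  -42.6] units in final frame [ 1.42  -0.033  0.008] units now [ 1.42  -0.033  0.009] turn [ 0.018 -0.004 -0.001]
```

arm_command --delta_pos '[[0,-0.03,0],[0.3,0,0],[0.5,0,0],[0.4,0,0],[0.15,0,0],[0,0,0]]' --rotation '[[0,0,0],[0,0,0],[0,0,0],[0,0,0],[0,0,0],[0,0,0]]'

```text
clock: 66.45
position: [0.5012, -0.0296, 0.1165]
tool_rot: [0.755, 1.569, 0.345]
force: [-0.8, 0.7, -0.0]
grip_width: 0.0449
```

arm_command --delta_pos '[[0,0,0],[0,0,0],[0,0,0],[0,0,0],[0,0,0],[0,0,0]]' --rotation '[[0,0,0],[0,0,0],[0,0,0],[0,0,0],[0,0,0],[0,0,0]]' --gripper 1.0 --grip_force 40

```text
clock: 67.05
position: [0.5015, -0.0295, 0.117]
tool_rot: [0.628, 1.568, 0.218]
force: [1.4, 0.5, -7.7]
grip_width: 0.0138
```

arm_command --delta_pos '[[0,0,0],[0,0,0],[0,0,0],[0,0,0],[0,0,0],[0,0,0],[0,0,0],[0,0,0],[0,0,0],[0,0,0]]' --rotation '[[0.5,0,0],[0.9,0,0],[0.9,0,0],[0.9,0,0],[0.9,0,0],[0.9,0,0],[0.9,0,0],[0.9,0,0],[0.9,0,0],[0.5,0,0]]'

```text
clock: 68.05
position: [0.5009, -0.03, 0.117]
tool_rot: [1.277, 1.569, -0.023]
force: [0.7, -1.2, -7.9]
grip_width: 0.0136
```

```bash
python3 - <<'E'
from h import *
plan((.5007,-.0298,.116),-42.5); print(monitor.observe()['moment'])
E
```

```text
t 68.05 pos [ 0.5009 -0.03    0.117 ] jaw 15.47 F [ 0.7 -1.2 -7.9] w 0.0136 q7 0.8
 world d mm [-0.2  0.2 -1. ] units in final frame [ 0.034 -0.009  0.   ] units now [ 0.034 -0.005 -0.008] turn [ 9.662e+00 -4.000e-03 -1.800e-02]
[-0.32589971 -0.12287556  0.13269542]
```

arm_command --delta_pos '[[0,0,0],[0,0,0],[0,0,0],[0,0,0],[0,0,0],[0,0,0],[0,0,0],[0,0,0],[0,0,0],[0,0,0]]' --rotation '[[0.5,0,0],[0.9,0,0],[0.9,0,0],[0.9,0,0],[0.9,0,0],[0.9,0,0],[0.9,0,0],[0.9,0,0],[0.9,0,0],[0.8,0,0]]'

```text
clock: 69.05
position: [0.5001, -0.0298, 0.1171]
tool_rot: [2.549, 1.57, 0.325]
force: [-0.4, -0.7, -7.6]
grip_width: 0.0136
```

arm_command --delta_pos '[[0,0,0],[0,0,0],[0,0,0]]' --rotation '[[0.5,0,0],[0.5,0,0],[0.5,0,0]]'

```text
clock: 69.35
position: [0.5003, -0.0295, 0.1172]
tool_rot: [2.385, 1.57, -0.002]
force: [-0.5, -2.3, -3.4]
grip_width: 0.0134
```

```bash
python3 - <<'E'
from h import *
plan((.5007,-.0298,.116),-42.5); print(monitor.observe()['moment'])
E
```

```text
t 69.35 pos [ 0.5003 -0.0295  0.1172] jaw -46.76 F [-0.5 -2.3 -3.4] w 0.0134 q7 -0.03
 world d mm [ 0.4 -0.3 -1.2] units in final frame [ 0.039  0.018 -0.001] units now [ 0.039  0.017 -0.003] turn [-0.71  -0.003 -0.003]
[-0.64538199  0.24427497  1.71374912]
```

arm_command --delta_pos '[[0,0,0],[0,0,0],[0,0,0],[0,0,0]]' --rotation '[[0,0,0],[0,0,0],[0,0,0],[0,0,0]]' --gripper -0.05

```text
clock: 69.75
position: [0.5006, -0.0293, 0.1176]
tool_rot: [2.885, 1.569, 0.5]
force: [-0.0, -0.6, -0.0]
grip_width: 0.0448
```

arm_command --delta_pos '[[-0.4,0,0],[-0.8,0,0],[-0.9,0,0],[-0.9,0,0],[-0.9,0,0],[-0.9,0,0],[-0.8,0,0],[-0.4,0,0],[0,0,0],[0,0,0]]' --rotation '[[0,0,0],[0,0,0],[0,0,0],[0,0,0],[0,0,0],[0,0,0],[0,0,0],[0,0,0],[0,0,0],[0,0,0]]'

```text
clock: 70.75
position: [0.4983, -0.0319, 0.31]
tool_rot: [-2.701, 1.569, 1.196]
force: [0.3, -0.0, 0.6]
grip_width: 0.0452
```

```bash
python3 - <<'E'
from h import *
plan((.5007,-.0298,.3),-42.5)
c=cam('wrist'); im=save('wrist','w14.png',(170,0,490,300),2)
C=np.array([562.8,38.1])
for K in ((500.7,-29.8),(494.9,100.2),(624.9,106.)):
    d=C-np.array(K); d/=np.hypot(*d); t=np.array(K)+42*d; print('dog tip closed, zoom px',((pix('w',(*(t/1000),.094),c)-[170,0])*2).round(), 'bar centre',((pix('w',(K[0]/1000,K[1]/1000,.136),c)-[170,0])*2).round())
print('disc rim centre',((pix('w',(.5628,.0381,.083),c)-[170,0])*2).round(),'sleeve top',((pix('w',(.5628,.0381,.133),c)-[170,0])*2).round())
for n,P in (('ro',(.4849,.0346,.107)),('sq',(.5663,-.0398,.107)),('sl',(.6407,.0416,.107))): print(n,((pix('w',P,c)-[170,0])*2).round())
E
```

```text
t 70.75 pos [ 0.4983 -0.0319  0.31  ] jaw -46.76 F [ 0.3 -0.   0.6] w 0.0452 q7 -0.27
 world d mm [  2.4   2.1 -10. ] units in final frame [ 0.334  0.012 -0.106] units now [ 0.334  0.005 -0.106] turn [-0.711 -0.013  0.006]
dog tip closed, zoom px [293. 267.] bar centre [299. 358.]
dog tip closed, zoom px [193. 180.] bar centre [ 90. 182.]
dog tip closed, zoom px [278.  68.] bar centre [266. -65.]
disc rim centre [286. 174.] sleeve top [284. 167.]
ro [193. 287.]
sq [396. 271.]
sl [389.  41.]
```

View pics/w14.png

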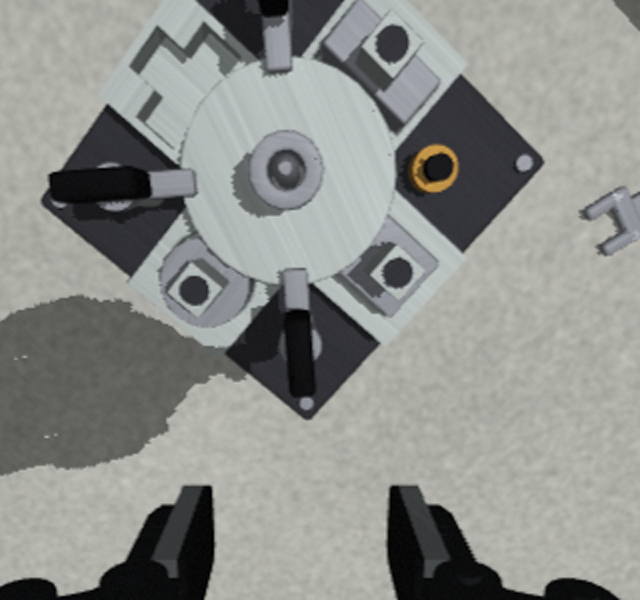

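```bash
python3 -c "
from workcell import bot; print(bot.job_done())"
```

```text
the job is handed in; nothing more can be done
None
```

The carrier is ready for the oven, and I handed the job in at about 71 s of the 210 s allowed. The hand-in gives no verdict.

- **Cells:** Three cells were on the bench: slab, square and round. Each is down in its own nest, and the cross nest is empty because there was no cross cell. In a wrist picture taken after placing, each neck top was within about 2 mm of where a seated cell's would be. I never measured the seating height directly.
- **Disc:** The disc slid down the rod with no contact force and was let go about 0.3 mm above its calculated home height. The later pictures show it flat and centred round the rod.
- **Clamps:** All three knobs were turned clockwise until the wrist torque rose at the stop. In the last picture each dog points at the rod over the disc's rim, with the tips within about 2 px of the predicted closed position.

- **Force spike at the round cell:** The force reading jumped briefly to about 6 N when I released it. The later pictures show it sitting correctly.
- **Knob b or c already part-turned:** The knob on the far left of the base side stood about 20° clockwise of open before I touched it, so it needed less turning.
- **First knob overdriven:** I turned the first knob, on the far side from the base, about 15° past its stop, with a wrist torque near 6.7 N m. The fingers gave, and its dog stayed in place after release. Only part of that knob was in the last picture, so I checked it by its dog tip alone.

I did not notice any cell or the disc being knocked aside, and I moved nothing else on the bench.

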